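Tip the toy wheels into the screw-top keg

ROBOT

A 6-joint arm with a two-finger parallel gripper is mounted at the origin on the work surface. World frame = base frame: x ahead of the robot, y to its left, z up, the work surface at z = 0. Lengths are in mm, angles in rad, forces in N, time in s.
With the tool pointing down it reaches from about 350 to 875 mm from the base axis. Payload 4.2 kg.
Tool frame: the origin (TCP) lies midway between the tips of the shut fingers; the grasp point (between the pads) lies 19 mm behind it; z points along the fingers, y is the direction in which the jaws open and shut (so a half turn about z gives the same grasp; the last joint's range is limited). The gripper opens to 87 mm and grips with 3 to 60 N. Pads are 19 mm wide; open, the fingers measure 117 mm over their backs; the gripper's body (75 mm by 190 mm) begins 51 mm behind the grasp point.
Start: joints at [-1.041, 0.385, 0.008, 0, -1.194, -0.259], TCP at [167.205, -602.197, 222.55] pointing down, gripper open.
Joint ranges: [-3.14, 3.14], [-1.21, 2.06], [-1.07, 1.41], [-3.16, 2.05], [-2.99, -0.16], [-3.1, 3.1]. Speed limits (rad/s): [2.79, 2.79, 3.14, 3.14, 3.14, 3.14].

INTERFACE

Orientations are given as a rotation vector (axis times angle).
In Python, from rig import readout, read_camera, hand_in gives the robot as it stands. The module is installed in compiled form; this text tells all that it offers.
- The arm moves only by the tool jog_arm, never from a script. Its argument "rows" is a list of rows, each a list of 3 entries, a list of its own where there are three numbers: the shift along the tool's x, y, z each as a share of 100 mm, from -1 to 1, then the turn about the tool's z as a share of 180 degrees, from -1 to 1, then the opening, from 0 (shut) to 1 (fully open). A call has exactly 5 rows; each row shifts and turns the commanded pose from where the row before left it, along the tool's axes as they then stand; what a row does not reach is not made up. A row lasts 1/8 s, in which the tool goes at most 62.5 mm and 10.7 degrees, less where a joint would pass 70% of its speed; a pose out of reach is approached as far as the arm can. A call with a number of a shift or a turn outside -1 to 1 is refused whole. A call with a gripper value outside its range is refused whole. The fingers move at their own pace and stop on an object; "newtons" is the grip in N (left out, the last holds). Time passes only in rows, so rows that do not move let the fingers close, or fill a call up. It gives the time, the measured TCP pose, the force and the opening at its end, in the units of the state.
- readout.observe(): the state, without advancing time (a new reading comes with each control period).
- read_camera(name): name is "side" or "top"; returns a dict with "frame" (420x560x3 uint8, blue, green, red), "range_z" (420x560 float32, mm along the optical axis (not along the pixel's ray), 0 where there is no reading), "fx", "fy", "cx", "cy" (pixels), "world_from_camera" (4x4, takes a point from camera to world coordinates). Camera axes: x right, y up, looking along -z (the intrinsics and any distortion apply to the point x, -y, -z); pixel columns grow to the right and rows downward; lengths in mm; the calibration is good to about 2 mm. A picture is of the moment at which its call begins.
- hand_in(): hands the job in, once; it reports no verdict.
The state is a dict: "t": time; "joint_positions": joint angles; "joint_vel": joint speeds; "joint_torque": joint torques, N m; "ee_pos": TCP position; "eef_rot": TCP orientation; "contact_force": force on the tool from outside, world axes, zero at the start; "moment": the same for the moment, N m; "finger_gap": opening from 0.0 (shut) to 1.0 (fully open).
Only numpy, scipy, OpenCV 4.12 (cv2) and the standard library are available. Lean on these libraries where they do the work, as an engineer would, in place of code of your own. Each camera call takes 0.05 s, during which the arm holds its last target. There are 200 camera calls.

TASK

Put the turned toy wheels away in the white screw-top keg: collect every wheel lying loose on the bench onto the notched pan with the others, and unscrew the keg's lid and lay it flat on the bench, grip bar up. Once both are done, carry the pan to the keg and tip it about its notched corner so that the wheels run out through the notch into the keg, then put the empty pan back flat on its cork mat. Every wheel must end inside the keg, the lid stays off, and the glue bottle, mallet and ear defenders are left alone.

Things in the scene. Friction and masses are not known exactly. Their poses are not given: they have to be found in the camera images.
- mat: Cork mat fixed to the bench, a 230 mm square, 6 mm thick, turned so that its corners lie on its own x and y axes. Origin: centre of its underside, on the bench. The pan starts on it and is returned to it (any yaw).
- pan_mid (a point): Centre of the pan's floor, upper side (4 mm above its underside). Pan: loose square sheet-metal tray, 216 mm a side, 0.32 kg, walls 4 mm thick, 32 mm high from the underside. +x points along the diagonal to the notched corner, z up; the other corners lie 153 mm off on -x, +y, -y. At +x both walls stop 85 mm short of the corner: a 120 mm opening, no lip.
- pan_notch (a point): Tip of the pan's pointed floor corner in the notch, (153, 0, 0) mm from pan_mid in the pan's axes. Same axes as pan_mid.
- pan_bar (a point): Point to grip on the pan's wooden grip board, (-100, 0, 46) mm from pan_mid. The board stands upright on the pan's floor across the back corner, along the pan's y: 104 mm long, 14 mm thick along x, its top 64 mm above the pan's underside (14 mm above this point). Grip it firmly across its 14 mm, closing along the pan's x. Same axes as pan_mid.
- keg: White plastic wide-neck keg fixed to the bench between three low wooden cleats (22 mm high, reaching 116 mm from its axis). Origin: centre of its underside; z up. Body diameter 176 mm up to 78 mm, shoulder up to 94 mm, neck 122 mm outside up to the rim at 132 mm, outside thread reaching 135 mm diameter; mouth 112 mm clear; floor 5 mm thick.
- keg_mouth (a point): Centre of the keg's mouth, at rim height (132 mm above the bench).
- lid_mid (a point): Centre of the keg's black screw lid, 30 mm above its lower edge: 145 mm diameter, 34 mm high, 60 mm with its grip bar, 0.12 kg. x along the bar, z up. Starts screwed home (this point 132 mm above the bench). Right-hand thread: anticlockwise from above unscrews, rising 9 mm a turn with 1.5 mm play; turns freely; the threads let go after about 12 rad (nearly two turns).
- lid_bar (a point): Centre of the lid's grip bar, 17 mm above lid_mid: 96 mm long (x), 14 mm thick (y), standing 26 mm up from the lid's top (34 to 60 mm above the skirt's lower edge). Same axes as lid_mid.
- w0_c (a point): Turned wooden toy wheel, 27 g: disc 54 mm diameter, 14 mm thick, with a hub 26 mm in diameter standing 12 mm up on one side (26 mm in all). The point is its centre, 13 mm from either end; +z to the hub side. Starts lying in the pan, hub up; absent in some starts. Smooth waxed wood: slides when the pan is tipped 9 to 14 degrees.
- w1_c (a point): Turned wooden toy wheel, 27 g: disc 54 mm diameter, 14 mm thick, with a hub 26 mm in diameter standing 12 mm up on one side (26 mm in all). The point is its centre, 13 mm from either end; +z to the hub side. Starts lying in the pan, hub up; absent in some starts. Smooth waxed wood: slides when the pan is tipped 9 to 14 degrees.
- w2_c (a point): Turned wooden toy wheel, 27 g: disc 54 mm diameter, 14 mm thick, with a hub 26 mm in diameter standing 12 mm up on one side (26 mm in all). The point is its centre, 13 mm from either end; +z to the hub side. Starts lying in the pan, hub up; absent in some starts. Smooth waxed wood: slides when the pan is tipped 9 to 14 degrees.
- w3_c (a point): Turned wooden toy wheel, 27 g: disc 54 mm diameter, 14 mm thick, with a hub 26 mm in diameter standing 12 mm up on one side (26 mm in all). The point is its centre, 13 mm from either end; +z to the hub side. Starts lying in the pan, hub up; absent in some starts. Smooth waxed wood: slides when the pan is tipped 9 to 14 degrees.
- w4_c (a point): Turned wooden toy wheel, 27 g: disc 54 mm diameter, 14 mm thick, with a hub 26 mm in diameter standing 12 mm up on one side (26 mm in all). The point is its centre, 13 mm from either end; +z to the hub side. Starts loose on the bench, hub up; absent in some starts. Smooth waxed wood: slides when the pan is tipped 9 to 14 degrees.
- w5_c (a point): Turned wooden toy wheel, 27 g: disc 54 mm diameter, 14 mm thick, with a hub 26 mm in diameter standing 12 mm up on one side (26 mm in all). The point is its centre, 13 mm from either end; +z to the hub side. Starts loose on the bench, hub up; absent in some starts. Smooth waxed wood: slides when the pan is tipped 9 to 14 degrees.
- w6_c (a point): Turned wooden toy wheel, 27 g: disc 54 mm diameter, 14 mm thick, with a hub 26 mm in diameter standing 12 mm up on one side (26 mm in all). The point is its centre, 13 mm from either end; +z to the hub side. Starts loose on the bench, hub up; absent in some starts. Smooth waxed wood: slides when the pan is tipped 9 to 14 degrees.
- glue: Bystander: white glue bottle, 60 mm diameter, 140 mm tall. Origin under its centre. Leave alone.
- mallet: Bystander: wooden mallet lying flat, about 300 mm long, 60 mm high. Leave alone.
- muffs: Bystander: yellow ear defenders, about 200 mm wide, 85 mm high. Leave alone.
Mind the look-alikes: they are no part of the job. What is shaped like the part that bears w6_c but black is not meant. What is shaped like the part that bears lid_mid but orange or red is not meant.

How it is judged (in metres and radians):
On the way, in this order (a step that is already met when the one before it is completed fails the run):
1. every wheel lies on the pan, the pan flat, and the lid lies flat on the bench, grip bar up, released (horizontal distance between each of w0_c, w1_c, w2_c, w3_c, w4_c, w5_c, w6_c and pan_mid below 0.13 m and z of w0_c in the frame of pan_mid between 0.004 and 0.06 m and z of w1_c in the frame of pan_mid between 0.004 and 0.06 m and z of w2_c in the frame of pan_mid between 0.004 and 0.06 m and z of w3_c in the frame of pan_mid between 0.004 and 0.06 m and z of w4_c in the frame of pan_mid between 0.004 and 0.06 m and z of w5_c in the frame of pan_mid between 0.004 and 0.06 m and z of w6_c in the frame of pan_mid between 0.004 and 0.06 m and horizontal distance between lid_mid and keg_mouth above 0.14 m and height (world z) of lid_mid below 0.045 m and angle between each of lid_mid, pan_mid's own z axis and vertical below 0.15 rad and contact force between the fingers and lid below 0.2 N), for 0.2 s.
2. the pan, still carrying wheels, is tipped with its notch at the keg's mouth (angle between pan_mid's own z axis and vertical above 0.12 rad and horizontal distance between pan_notch and keg_mouth below 0.075 m and z of pan_notch in the frame of keg between 0.09 and 0.21 m and ((horizontal distance between w0_c and pan_mid below 0.13 m and z of w0_c in the frame of pan_mid between 0.004 and 0.06 m) or (horizontal distance between w1_c and pan_mid below 0.13 m and z of w1_c in the frame of pan_mid between 0.004 and 0.06 m) or (horizontal distance between w2_c and pan_mid below 0.13 m and z of w2_c in the frame of pan_mid between 0.004 and 0.06 m) or (horizontal distance between w3_c and pan_mid below 0.13 m and z of w3_c in the frame of pan_mid between 0.004 and 0.06 m) or (horizontal distance between w4_c and pan_mid below 0.13 m and z of w4_c in the frame of pan_mid between 0.004 and 0.06 m) or (horizontal distance between w5_c and pan_mid below 0.13 m and z of w5_c in the frame of pan_mid between 0.004 and 0.06 m) or (horizontal distance between w6_c and pan_mid below 0.13 m and z of w6_c in the frame of pan_mid between 0.004 and 0.06 m))), for 0.1 s.
At the end, for the whole second after the job is handed in: Every wheel present lies inside the keg, below its rim; the lid lies flat on the bench, grip bar up (within 0.15 rad), at least 140 mm from the keg's axis; the pan rests flat on its cork mat, its centre within 50 mm of the mat's, released and at rest (horizontal distance between each of w0_c, w1_c, w2_c, w3_c, w4_c, w5_c, w6_c and keg_mouth below 0.085 m and z of each of w0_c, w1_c, w2_c, w3_c, w4_c, w5_c, w6_c in the frame of keg below 0.115 m and horizontal distance between lid_mid and keg_mouth above 0.14 m and height (world z) of lid_mid below 0.045 m and angle between lid_mid's own z axis and vertical below 0.15 rad and contact force between the fingers and lid below 0.2 N and angle between pan_mid's own z axis and vertical below 0.06 rad and horizontal distance between pan_mid and mat below 0.05 m and height (world z) of pan_mid below 0.02 m and linear speed of pan below 0.02 m/s); the robot touches nothing.
It fails at once if the glue bottle: pushed more than 30 mm (distance of glue from where it was at the start of the episode above 0.03 m).
It fails at once if the mallet: pushed more than 30 mm (distance of mallet from where it was at the start of the episode above 0.03 m).
It fails at once if the ear defenders: pushed more than 30 mm (distance of muffs from where it was at the start of the episode above 0.03 m).
Of w0, w1, w2, w3 only 2 to 4 are there at a start; the rules pass over those that are not, and their reading is None.
Of w4, w5, w6 only 1 to 3 are there at a start; the rules pass over those that are not, and their reading is None.
At some moment in a run one of w4, w5, w6 may be knocked a few centimetres aside while the robot is not near it.
It also fails if it takes over 210 s, if anything falls off the work surface, if the arm or the gripper's body presses on something with over 40 N, if the wrist force passes 120 N, or if a joint passes its speed limit or range.

## Working session

There is one attempt and no reset: what is moved stays moved. The work goes in short steps, Python scripts to look and compute and a tool call to move; the robot and the scene stay as the last step left them, time stands still between calls to the robot, and variables do not carry over. Pictures are saved under pics/ and viewed, about 12 in all and at most 16, crops included, and the job is handed in when it is done.

Besides the shell and the picture viewer there is one more tool, called after ">>>" as name(argument=value, ...), one argument or row to a line, values as JSON. jog_arm: Moves the arm, as the interface text tells. Its arguments: {"type":"object","properties":{"rows":{"type":"array","items":{"type":"array"}},"newtons":{"type":"number"}},"required":["rows"]}

```bash
mkdir -p pics; cat > h.py <<'E'
import numpy as np, cv2
from rig import readout, read_camera, hand_in
from scipy.spatial.transform import Rotation as R
def cloud(c):
    d=c['range_z']; h,w=d.shape; v,u=np.mgrid[:h,:w]
    P=np.stack([(u-c['cx'])/c['fx']*d,-(v-c['cy'])/c['fy']*d,-d],-1)
    T=np.array(c['world_from_camera']); W=P@T[:3,:3].T+T[:3,3]; W[d==0]=np.nan
    return W
def proj(c,p):
    T=np.linalg.inv(np.array(c['world_from_camera'])); q=T[:3,:3]@np.array(p)+T[:3,3]
    return c['cx']+c['fx']*q[0]/-q[2], c['cy']-c['fy']*q[1]/-q[2]
def st():
    s=readout.observe(); Rm=R.from_rotvec(s['eef_rot']).as_matrix()
    print('t',round(s['t'],2),'p',np.round(s['ee_pos'],1),'x',np.round(Rm[:,0],3),'y',np.round(Rm[:,1],3),'z',np.round(Rm[:,2],3),'q',np.round(s['joint_positions'],2),'F',np.round(s['contact_force'],1),'gap',round(s['finger_gap'],3))
    return s,Rm
E
python3 - <<'E'
from h import *
for n in ('top','side'):
    c=read_camera(n); cv2.imwrite(f'pics/{n}0.png',c['frame']); np.save(n+'.npy',cloud(c)); np.save(n+'f.npy',c['frame'])
    print(n,np.round(c['world_from_camera'],2).tolist(),c['fx'])
    W=cloud(c); print(np.nanmin(W,axis=(0,1)),np.nanmax(W,axis=(0,1)),c.keys())
st()
E
```

```text
top [[0.0, 1.0, -0.09, 439.5], [-1.0, 0.0, -0.02, 47.12], [-0.02, 0.09, 1.0, 1344.38], [0.0, 0.0, 0.0, 1.0]] 493.99024613740073
[  -21.99891601 -1142.30341471  -774.75328309] [1534.5723814 1339.5100444  738.490373 ] dict_keys(['frame', 'range_z', 'fx', 'fy', 'cx', 'cy', 'world_from_camera'])
side [[-0.99, 0.07, -0.09, 445.3], [-0.11, -0.7, 0.71, 1099.89], [-0.01, 0.71, 0.7, 1171.32], [0.0, 0.0, 0.0, 1.0]] 479.76646170235426
[-1296.1872563  -2352.58274754  -787.39180128] [1950.15148819  688.00269676  722.7247679 ] dict_keys(['frame', 'range_z', 'fx', 'fy', 'cx', 'cy', 'world_from_camera'])
t 0.1 p [ 167.1 -601.7  221.6] x [-0.964 -0.267  0.   ] y [-0.267  0.964  0.002] z [-0.001  0.002 -1.   ] q [-1.04  0.39  0.01 -0.   -1.19 -0.26] F [ 0.5 -0.4 -0. ] gap 1.001
```

View pics/top0.png

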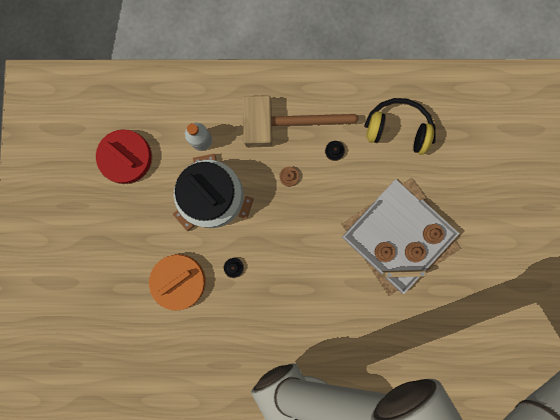

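View pics/side0.png

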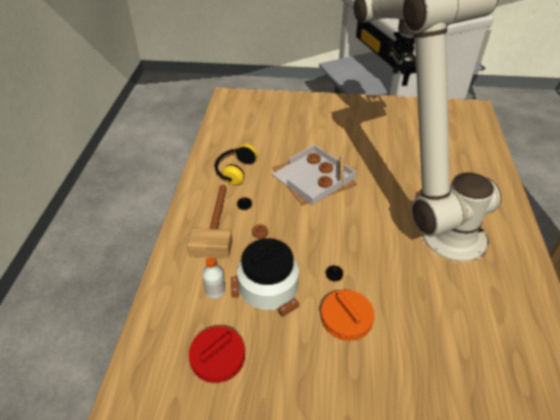

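```bash
python3 - <<'E'
import numpy as np,cv2
W=np.load('top.npy');f=np.load('topf.npy');S=np.load('side.npy');sf=np.load('sidef.npy')
def at(u,v,r=3,W=W): return np.round(np.nanmedian(W[v-r:v+r+1,u-r:u+r+1].reshape(-1,3),0),1)
print('bench',at(60,350),at(60,350,3),at(480,370))
hsv=cv2.cvtColor(f,cv2.COLOR_BGR2HSV)
def cl(name,u0,u1,v0,v1,z0,z1):
    P=W[v0:v1,u0:u1].reshape(-1,3); P=P[(P[:,2]>z0)&(P[:,2]<z1)]
    if len(P)<4: print(name,len(P)); return
    (cx,cy),rad=cv2.minEnclosingCircle(P[:,:2].astype(np.float32)); r=cv2.minAreaRect(P[:,:2].astype(np.float32))
    print(name,len(P),'mean',P.mean(0).round(1),'circ',round(cx,1),round(cy,1),round(rad,1),'rect',np.round(r[0],1),np.round(r[1],1),round(r[2],1))
cl('loose hub',272,306,160,192,20,35); cl('loose all',272,306,160,192,8,35)
cl('lid bar',172,236,160,222,150,175); cl('lid',170,240,160,225,125,175)
cl('pan w1',372,399,240,264,24,40); cl('pan w2',404,428,240,262,24,40); cl('pan w3',422,447,222,246,24,40)
cl('board',378,432,260,284,56,80)
cl('pan',338,468,175,296,26,48)
cl('panfloor',338,468,175,300,8,14); cl('mat',338,468,175,300,3,8)
cl('orange',145,210,250,315,20,80);cl('red',90,155,125,190,20,80);cl('glue',180,215,118,150,20,200)
for u,v in((390,268),(420,271),(403,182),(403,184),(400,190),(462,232),(346,236),(404,292)):print(u,v,at(u,v,1))
E
```

```text
bench [159.2 653.7   1.6] [159.2 653.7   1.6] [ 116.8 -459.8    2.4]
loose hub 77 mean [628.2  43.5  25.9] circ 625.7 48.4 18.1 rect [626.1  43.2] [35.3 21.6] 0.2
loose all 298 mean [627.9  43.3  17. ] circ 643.1 42.4 43.5 rect [634.   43.8] [74.6 62.9] 81.6
lid bar 235 mean [574.4 253.3 161.9] circ 573.2 255.3 47.7 rect [574.5 253.9] [95.3 14.3] 43.0
lid 2705 mean [574.  252.8 138.6] circ 575.4 254.1 74.2 rect [574.  252.6] [145.3 144.8] 87.1
pan w1 209 mean [ 424.7 -210.2   29.5] circ 418.1 -204.0 36.6 rect [ 424.6 -204.4] [50.8 64.8] 6.3
pan w2 207 mean [ 424.7 -291.1   29.6] circ 432.9 -297.4 35.0 rect [ 431.1 -292.7] [51.4 60.5] 80.6
pan w3 215 mean [ 474.3 -341.9   29.9] circ 473.7 -350.6 35.6 rect [ 474.9 -343.9] [57.4 60.5] 88.0
board 237 mean [ 370.2 -253.2   70.2] circ 370.1 -252.7 51.0 rect [ 370.  -252.7] [ 14.  101.9] 2.1
pan 1016 mean [ 441.2 -271.3   35. ] circ 469.5 -251.6 152.1 rect [ 469.  -250.4] [216.7 219.9] 46.7
panfloor 3847 mean [ 479.2 -248.8   10.9] circ 477.5 -269.4 217.0 rect [ 465.7 -262. ] [345.8 331.5] 89.6
mat 3128 mean [ 466.2 -261.3    5.2] circ 467.7 -266.4 239.5 rect [ 466.4 -264.6] [334.2 353.1] 0.2
orange 2436 mean [343.4 337.9  36.7] circ 343.2 339.6 74.0 rect [343.7 338.7] [144.9 144.5] 52.5
red 2294 mean [678.8 491.6  36.2] circ 680.0 494.0 75.0 rect [680.5 493.2] [145.3 145.5] 74.8
glue 548 mean [720.4 278.1  94.8] circ 727.9 284.6 30.2 rect [726.7 283.4] [55.9 59.8] 40.6
390 268 [ 381.8 -227.     7.4]
420 271 [ 377.4 -292.2   69.1]
403 182 [ 614.3 -267.2    3. ]
403 184 [ 608.6 -266.3    7.4]
400 190 [ 591.7 -257.5    9.4]
462 232 [ 479.  -424.6    2.3]
346 236 [ 466.6 -110.1   13.9]
404 292 [ 321.4 -256.8   37.5]
```

>>> jog_arm(
  rows=[
    [[0,0,0],0.043,1],
    [[0,0,0],0.043,1],
    [[-0.31,0.43,0],0,1],
    [[-0.31,0.43,0],0,1],
    [[-0.31,0.43,0],0,1],
  ],
)

```text
t: 0.72
ee_pos: [260.6, -471.7, 222.0]
eef_rot: [-0.0, -3.141, -0.001]
contact_force: [0.9, -0.1, 0.1]
finger_gap: 1.002
```

>>> jog_arm(
  rows=[
    [[-0.31,0.43,0],0,1],
    [[-0.31,0.43,0],0,1],
    [[-0.31,0.43,0],0,1],
    [[-0.31,0.43,0],0,1],
    [[-0.31,0.43,0],0,1],
  ],
)

```text
t: 1.35
ee_pos: [415.5, -256.4, 222.4]
eef_rot: [0.001, -3.141, -0.0]
contact_force: [0.6, -0.1, -0.2]
finger_gap: 0.998
```

>>> jog_arm(
  rows=[
    [[-0.35,0.45,0],0,1],
    [[-0.35,0.45,0],0,1],
    [[-0.35,0.45,0],0,1],
    [[-0.35,0.45,0],0,1],
    [[0,0,0],0,1],
  ],
)

```text
t: 1.98
ee_pos: [556.5, -75.1, 221.4]
eef_rot: [0.008, -3.141, -0.0]
contact_force: [0.2, 0.1, -0.2]
finger_gap: 0.999
```

```bash
cat >> h.py <<'E'
def blobs(box,z0,z1,names=('top','side')):
    # hub/disc clusters within world box, by camera
    for n in names:
        c=read_camera(n); W=cloud(c); f=c['frame'].astype(int); brown=(f[...,2]-f[...,0])
        m=(W[...,0]>box[0])&(W[...,0]<box[1])&(W[...,1]>box[2])&(W[...,1]<box[3])&(W[...,2]>z0)&(W[...,2]<z1)
        k,l,s,_=cv2.connectedComponentsWithStats(m.astype(np.uint8))
        for i in range(1,k):
            if s[i,4]>15: P=W[l==i]; print(n,s[i,4],'px',s[i,:2],P.mean(0).round(1),'lo',P.min(0).round(0),'hi',P.max(0).round(0),'R-B',brown[l==i].mean().round())
E
python3 -c "
from h import *
blobs((570,690,-60,110),8,30); st()"
```

```text
side 159 px [252 225] [626.5  50.7  15.9] lo [601.  20.   8.] hi [654.  79.  29.] R-B 91.0
t 2.08 p [554.5 -77.5 221.8] x [-1.    -0.002  0.002] y [-0.002  1.    -0.   ] z [-0.002 -0.    -1.   ] q [ 0.15  0.28 -0.15 -0.   -1.14 -1.72] F [ 0.6 -0.4 -0.1] gap 1.002
```

>>> jog_arm(
  rows=[
    [[-0.25,0.4,0.1],0,1],
    [[-0.25,0.4,0.2],0,1],
    [[-0.235,0.41,0.2],0,1],
    [[0,0,0.6],0,1],
    [[0,0,0.5],0,1],
  ],
)

```text
t: 2.7
ee_pos: [627.3, 42.1, 60.8]
eef_rot: [-0.001, -3.141, -0.0]
contact_force: [1.5, 0.4, -0.8]
finger_gap: 1.002
```

>>> jog_arm(
  rows=[
    [[0,0,0.3],0,1],
    [[0,0,0.2],0,1],
    [[0,0,0.08],0,1],
    [[0,0,0],0,0],
    [[0,0,0],0,0],
  ],
  newtons=25,
)

```text
t: 3.32
ee_pos: [629.0, 42.9, 5.8]
eef_rot: [-0.001, 3.14, 0.001]
contact_force: [0.1, 0.5, 0.4]
finger_gap: 0.857
```

>>> jog_arm(
  rows=[
    [[0,0,0],0,0],
    [[0,0,0],0,0],
    [[0,0,0],0,0],
    [[0,0,0],0,0],
    [[0,0,0],0,0],
  ],
)

```text
t: 3.95
ee_pos: [628.6, 43.3, 5.2]
eef_rot: [-0.002, 3.141, 0.0]
contact_force: [-1.4, 0.4, 4.5]
finger_gap: 0.612
```

>>> jog_arm(
  rows=[
    [[0,0,-0.3],0,0],
    [[0,0,-0.5],0,0],
    [[0.1,-0.25,-0.3],0,0],
    [[0.18,-0.43,0],0,0],
    [[0.2,-0.47,0],0,0],
  ],
)

```text
t: 4.58
ee_pos: [579.8, -72.6, 114.5]
eef_rot: [-0.003, 3.141, 0.001]
contact_force: [0.1, -1.5, -0.4]
finger_gap: 0.61
```

>>> jog_arm(
  rows=[
    [[0.22,-0.48,0],0,0],
    [[0.22,-0.48,0],0,0],
    [[0.2,-0.47,0],0,0],
    [[0.166,-0.35,0],0,0],
    [[0,0,0.3],0,0],
  ],
)

```text
t: 5.2
ee_pos: [500.2, -252.6, 85.8]
eef_rot: [0.005, 3.137, -0.002]
contact_force: [1.1, -0.5, -1.3]
finger_gap: 0.61
```

>>> jog_arm(
  rows=[
    [[0,0,0.3],0,0],
    [[0,0,0.25],0,0],
    [[0,0,0.08],0,0],
    [[0,0,0.0],0,0],
    [[0,0,0],0,0],
  ],
)

```text
t: 5.82
ee_pos: [500.7, -250.1, 22.5]
eef_rot: [-0.001, 3.14, -0.001]
contact_force: [0.0, -0.0, 0.6]
finger_gap: 0.61
```

>>> jog_arm(
  rows=[
    [[0,0,0.06],0,0],
    [[0,0,0],0,0],
    [[0,0,0],0,1],
    [[0,0,0],0,1],
    [[0,0,0],0,1],
  ],
)

```text
t: 6.45
ee_pos: [500.0, -250.0, 15.7]
eef_rot: [-0.001, 3.141, -0.0]
contact_force: [0.6, -0.6, 0.1]
finger_gap: 0.87
```

>>> jog_arm(
  rows=[
    [[0,0,0],0,1],
    [[0,0,-0.2],0,1],
    [[0,0,-0.5],0,1],
    [[0,0,-0.6],0,1],
    [[0,0,-0.6],0,1],
  ],
)

```text
t: 7.08
ee_pos: [499.5, -249.9, 207.4]
eef_rot: [0.001, -3.141, -0.0]
contact_force: [0.4, -0.4, -0.4]
finger_gap: 1.005
```

>>> jog_arm(
  rows=[
    [[-0.08,0.56,-0.1],0,1],
    [[-0.08,0.56,-0.1],0,1],
    [[-0.08,0.56,0],0,1],
    [[-0.08,0.56,0],0,1],
    [[-0.08,0.56,0],0,1],
  ],
)

```text
t: 7.7
ee_pos: [539.6, 31.9, 225.8]
eef_rot: [-0.001, 3.141, 0.0]
contact_force: [0.3, 0.1, 0.5]
finger_gap: 1.001
```

>>> jog_arm(
  rows=[
    [[-0.08,0.56,0],0,1],
    [[-0.08,0.56,0],0,1],
    [[-0.08,0.56,0],0,1],
    [[-0.097,0.552,0],0,1],
    [[0,0,0],-0.048,1],
  ],
)

```text
t: 8.32
ee_pos: [573.3, 256.9, 224.4]
eef_rot: [0.25, -3.131, 0.0]
contact_force: [-0.4, -0.8, -0.1]
finger_gap: 1.0
```

>>> jog_arm(
  rows=[
    [[0,0,0],-0.048,1],
    [[0,0,0],-0.048,1],
    [[0,0,0],-0.048,1],
    [[0,0,0],-0.047,1],
    [[0,0,0],0,1],
  ],
)

```text
t: 8.95
ee_pos: [573.1, 253.2, 225.4]
eef_rot: [1.15, -2.923, 0.0]
contact_force: [0.3, 0.0, 0.3]
finger_gap: 0.995
```

```bash
python3 -c "
from h import *
blobs((380,560,-380,-150),22,38); st()"
```

```text
top 72 px [420 201] [ 524.4 -345.5   31.6] lo [ 491. -378.   22.] hi [ 560. -305.   38.] R-B 6.0
top 255 px [390 214] [ 499.7 -249.6   27.7] lo [ 475. -277.   22.] hi [ 526. -225.   38.] R-B 65.0
top 252 px [424 224] [ 473.8 -339.9   27.1] lo [ 449. -367.   22.] hi [ 499. -314.   38.] R-B 65.0
top 74 px [422 241] [ 418.3 -346.1   31.7] lo [ 380. -380.   22.] hi [ 454. -308.   38.] R-B 5.0
top 260 px [375 242] [ 425.2 -210.8   27.1] lo [ 401. -238.   22.] hi [ 451. -185.   38.] R-B 41.0
top 262 px [406 242] [ 425.7 -290.7   27.5] lo [ 399. -317.   22.] hi [ 451. -266.   38.] R-B 46.0
t 9.05 p [573.2 253.2 225.4] x [-0.732 -0.681  0.   ] y [-0.681  0.732  0.   ] z [-0. -0. -1.] q [ 0.67  0.39  0.02 -0.   -1.2  -1.5 ] F [-0.4  0.9  0.1] gap 1.001
```

>>> jog_arm(
  rows=[
    [[-0.007,-0.007,0.4],0,1],
    [[0,0,0.3],0,1],
    [[0,0,0.15],0,1],
    [[0,0,0],0,0],
    [[0,0,0],0,0],
  ],
  newtons=30,
)

```text
t: 9.68
ee_pos: [575.1, 253.7, 142.0]
eef_rot: [-1.152, 2.92, 0.0]
contact_force: [0.3, 0.6, 0.8]
finger_gap: 0.855
```

>>> jog_arm(
  rows=[
    [[0,0,0],0,0],
    [[0,0,0],0,0],
    [[0,0,0],0,0],
    [[0,0,0],0,0],
    [[0,0,0],0,0],
  ],
)

```text
t: 10.3
ee_pos: [574.3, 253.2, 140.5]
eef_rot: [1.153, -2.922, 0.0]
contact_force: [-0.6, -0.5, 0.2]
finger_gap: 0.286
```

>>> jog_arm(
  rows=[
    [[0,0,0],0,0],
    [[0,0,-0.0025],-0.03,0],
    [[0,0,-0.0025],-0.055,0],
    [[0,0,-0.0025],-0.055,0],
    [[0,0,-0.0025],-0.055,0],
  ],
)

```text
t: 10.92
ee_pos: [574.9, 252.6, 141.4]
eef_rot: [-1.987, 2.433, -0.002]
contact_force: [2.6, -3.2, -1.3]
finger_gap: 0.157
```

>>> jog_arm(
  rows=[
    [[0,0,-0.0025],-0.055,0],
    [[0,0,-0.0025],-0.055,0],
    [[0,0,-0.0025],-0.055,0],
    [[0,0,-0.0025],-0.055,0],
    [[0,0,-0.0025],-0.055,0],
  ],
)

```text
t: 11.55
ee_pos: [577.2, 252.5, 143.4]
eef_rot: [-2.82, 1.379, -0.008]
contact_force: [8.0, -2.5, -2.0]
finger_gap: 0.156
```

>>> jog_arm(
  rows=[
    [[0,0,-0.0025],-0.055,0],
    [[0,0,-0.0025],-0.055,0],
    [[0,0,-0.0025],-0.055,0],
    [[0,0,-0.0025],-0.055,0],
    [[0,0,-0.0025],-0.055,0],
  ],
)

```text
t: 12.18
ee_pos: [578.7, 254.4, 144.6]
eef_rot: [-3.136, 0.072, -0.014]
contact_force: [11.8, 0.2, -5.9]
finger_gap: 0.158
```

>>> jog_arm(
  rows=[
    [[0,0,-0.0025],-0.055,0],
    [[0,0,-0.0025],-0.055,0],
    [[0,0,-0.0025],-0.055,0],
    [[0,0,-0.0025],-0.055,0],
    [[0,0,-0.0025],-0.055,0],
  ],
)

```text
t: 12.8
ee_pos: [578.5, 256.3, 145.8]
eef_rot: [-2.88, -1.249, -0.019]
contact_force: [7.5, 4.9, -5.2]
finger_gap: 0.155
```

>>> jog_arm(
  rows=[
    [[0,0,-0.0025],-0.055,0],
    [[0,0,-0.0025],-0.055,0],
    [[0,0,-0.0025],-0.055,0],
    [[0,0,-0.0025],-0.055,0],
    [[0,0,-0.0025],-0.055,0],
  ],
)

```text
t: 13.42
ee_pos: [576.6, 257.2, 147.1]
eef_rot: [-2.093, -2.343, -0.017]
contact_force: [2.2, 8.1, -2.5]
finger_gap: 0.16
```

```bash
python3 -c "
from h import *
s,_=st()
W=cloud(read_camera('side'));P=W[(abs(W[...,0]-574)<60)&(abs(W[...,1]-253)<60)];P=P[(P[:,2]>125)&(P[:,2]<165)];print(len(P),np.percentile(P[:,2],[10,30,50,70,90]))"
```

```text
t 13.43 p [576.6 257.2 147.1] x [-0.112  0.994  0.007] y [0.994 0.112 0.008] z [ 0.007  0.008 -1.   ] q [ 0.67  0.45 -0.09 -0.   -1.02  2.58] F [ 2.2  8.1 -2.5] gap 0.16
1018 [138.33158657 140.14004198 141.55730404 142.88965228 145.46589717]
```

>>> jog_arm(
  rows=[
    [[0,0,0],0,1],
    [[0,0,0],0,1],
    [[0,0,0],0,1],
    [[0,0,-0.15],0,1],
    [[0,0,-0.2],0,1],
  ],
)

```text
t: 14.1
ee_pos: [574.3, 252.9, 182.5]
eef_rot: [2.099, 2.337, -0.001]
contact_force: [0.6, -0.2, 0.6]
finger_gap: 0.641
```

>>> jog_arm(
  rows=[
    [[0,0,0],0.055,1],
    [[0,0,0],0.055,1],
    [[0,0,0],0.056,1],
    [[0,0,0],0.056,1],
    [[0,0,0],0.056,1],
  ],
)

```text
t: 14.72
ee_pos: [574.6, 253.2, 182.9]
eef_rot: [-2.894, -1.222, -0.002]
contact_force: [-0.3, 0.1, -0.9]
finger_gap: 0.997
```

>>> jog_arm(
  rows=[
    [[0,0,0],0.055,1],
    [[0,0,0],0.055,1],
    [[0,0,0],0.056,1],
    [[0,0,0],0.056,1],
    [[0,0,0],0.056,1],
  ],
)

```text
t: 15.35
ee_pos: [574.6, 253.2, 182.9]
eef_rot: [-3.139, 0.117, -0.002]
contact_force: [0.0, -0.4, 0.6]
finger_gap: 0.997
```

>>> jog_arm(
  rows=[
    [[0,0,0],0.055,1],
    [[0,0,0],0.055,1],
    [[0,0,0],0.056,1],
    [[0,0,0],0.056,1],
    [[0,0,0],0.056,1],
  ],
)

```text
t: 15.98
ee_pos: [574.6, 253.2, 182.9]
eef_rot: [-2.794, 1.433, -0.001]
contact_force: [0.7, 0.2, -1.0]
finger_gap: 0.997
```

>>> jog_arm(
  rows=[
    [[0,0,0],0.055,1],
    [[0,0,0],0.055,1],
    [[0,0,0],0.056,1],
    [[0,0,0],0,1],
    [[0,0,0],0,1],
  ],
)

```text
t: 16.6
ee_pos: [574.5, 253.2, 182.2]
eef_rot: [-2.339, 2.096, -0.0]
contact_force: [-1.2, -0.3, 0.4]
finger_gap: 1.003
```

```bash
python3 -c "
from h import *
s,_=st()
for n in ('side','top'):
  W=cloud(read_camera(n));P=W[(abs(W[...,0]-575)<60)&(abs(W[...,1]-254)<60)];P=P[(P[:,2]>157)&(P[:,2]<173)];
  if len(P)>5: print(len(P),P.mean(0),cv2.minAreaRect(P[:,:2].astype(np.float32)))"
```

```text
t 16.6 p [574.5 253.2 182.2] x [ 0.11  -0.994 -0.   ] y [-0.994 -0.11  -0.001] z [ 0.001  0.    -1.   ] q [ 0.67  0.42 -0.04  0.   -1.11 -0.56] F [-1.2 -0.3  0.4] gap 1.003
148 [573.18787444 259.45607632 164.14036484] ((573.44580078125, 257.773681640625), (13.973380088806152, 97.77478790283203), 6.731691360473633)
83 [577.01858473 221.28092497 165.53558011] ((577.0630493164062, 225.30313110351562), (14.827071189880371, 39.981170654296875), 7.323919773101807)
```

>>> jog_arm(
  rows=[
    [[-0.013,-0.02,0.2],0,1],
    [[0,0,0.15],0,1],
    [[0,0,0],0,0],
    [[0,0,0],0,0],
    [[0,0,0],0,0],
  ],
)

```text
t: 17.32
ee_pos: [576.5, 255.0, 147.4]
eef_rot: [-2.337, 2.098, -0.001]
contact_force: [-0.2, -0.0, -0.6]
finger_gap: 0.747
```

>>> jog_arm(
  rows=[
    [[0,0,0],0,0],
    [[0,0,0],0,0],
    [[0,0,0],0,0],
    [[0,0,0],0,0],
    [[0,0,-0.0025],-0.03,0],
  ],
)

```text
t: 17.95
ee_pos: [576.1, 254.7, 146.7]
eef_rot: [2.436, -1.983, -0.0]
contact_force: [-0.1, -0.3, -0.5]
finger_gap: 0.174
```

>>> jog_arm(
  rows=[
    [[0,0,-0.0025],-0.055,0],
    [[0,0,-0.0025],-0.055,0],
    [[0,0,-0.0025],-0.055,0],
    [[0,0,-0.0025],-0.055,0],
    [[0,0,-0.0025],-0.055,0],
  ],
)

```text
t: 18.58
ee_pos: [576.2, 254.7, 148.1]
eef_rot: [-3.044, 0.777, -0.0]
contact_force: [-0.4, 0.6, -0.0]
finger_gap: 0.16
```

>>> jog_arm(
  rows=[
    [[0,0,-0.0025],-0.055,0],
    [[0,0,-0.0025],-0.055,0],
    [[0,0,-0.0025],-0.055,0],
    [[0,0,-0.0025],-0.055,0],
    [[0,0,-0.0025],-0.055,0],
  ],
)

```text
t: 19.2
ee_pos: [576.4, 254.9, 149.4]
eef_rot: [-3.089, -0.569, -0.001]
contact_force: [0.7, 0.8, -0.5]
finger_gap: 0.162
```

>>> jog_arm(
  rows=[
    [[0,0,-0.0025],-0.055,0],
    [[0,0,-0.0025],-0.055,0],
    [[0,0,-0.0025],-0.055,0],
    [[0,0,-0.0025],-0.055,0],
    [[0,0,-0.0025],-0.055,0],
  ],
)

```text
t: 19.82
ee_pos: [576.3, 254.9, 150.6]
eef_rot: [-2.567, -1.81, -0.001]
contact_force: [0.2, 0.2, -0.9]
finger_gap: 0.159
```

>>> jog_arm(
  rows=[
    [[0,0,-0.0025],-0.055,0],
    [[0,0,-0.0025],-0.055,0],
    [[0,0,-0.0025],-0.055,0],
    [[0,0,0],-0.03,0],
    [[0,0,0],0,0],
  ],
)

```text
t: 20.45
ee_pos: [576.3, 254.9, 151.4]
eef_rot: [1.91, 2.494, 0.001]
contact_force: [0.3, 1.0, 1.2]
finger_gap: 0.159
```

>>> jog_arm(
  rows=[
    [[0,0,0],0,1],
    [[0,0,0],0,1],
    [[0,0,0],0,1],
    [[0,0,-0.15],0,1],
    [[0,0,-0.2],0,1],
  ],
)

```text
t: 21.08
ee_pos: [576.1, 254.6, 187.2]
eef_rot: [1.909, 2.495, -0.001]
contact_force: [0.2, 0.3, 0.4]
finger_gap: 0.642
```

>>> jog_arm(
  rows=[
    [[0,0,0],0.055,1],
    [[0,0,0],0.055,1],
    [[0,0,0],0.056,1],
    [[0,0,0],0.056,1],
    [[0,0,0],0.056,1],
  ],
)

```text
t: 21.7
ee_pos: [576.5, 254.9, 187.6]
eef_rot: [2.789, 1.445, 0.003]
contact_force: [-0.0, -0.2, 0.2]
finger_gap: 0.999
```

>>> jog_arm(
  rows=[
    [[0,0,0],0.055,1],
    [[0,0,0],0.055,1],
    [[0,0,0],0.056,1],
    [[0,0,0],0.056,1],
    [[0,0,0],0.056,1],
  ],
)

```text
t: 22.32
ee_pos: [576.5, 254.9, 187.6]
eef_rot: [-3.138, -0.13, -0.002]
contact_force: [-0.4, 0.2, 0.2]
finger_gap: 1.001
```

>>> jog_arm(
  rows=[
    [[0,0,0],0.055,1],
    [[0,0,0],0.055,1],
    [[0,0,0],0.056,1],
    [[0,0,0],0.056,1],
    [[0,0,0],0.056,1],
  ],
)

```text
t: 22.95
ee_pos: [576.5, 254.9, 187.7]
eef_rot: [-2.898, 1.209, -0.002]
contact_force: [-0.5, 0.5, 0.1]
finger_gap: 0.996
```

>>> jog_arm(
  rows=[
    [[0,0,0],0.055,1],
    [[0,0,0],0.055,1],
    [[0,0,0],0.056,1],
    [[0,0,0.2],0,1],
    [[0,0,0.14],0,1],
  ],
)

```text
t: 23.58
ee_pos: [576.2, 254.8, 152.6]
eef_rot: [-2.494, 1.909, -0.0]
contact_force: [0.4, 0.3, 0.9]
finger_gap: 1.003
```

>>> jog_arm(
  rows=[
    [[0,0,0],0,0],
    [[0,0,0],0,0],
    [[0,0,0],0,0],
    [[0,0,0],0,0],
    [[0,0,0],0,0],
  ],
)

```text
t: 24.2
ee_pos: [576.2, 254.8, 152.6]
eef_rot: [-2.495, 1.909, -0.0]
contact_force: [-0.5, -1.2, -0.5]
finger_gap: 0.518
```

>>> jog_arm(
  rows=[
    [[0,0,0],0,0],
    [[0,0,0],0,0],
    [[0,0,-0.0025],-0.04,0],
    [[0,0,-0.0025],-0.055,0],
    [[0,0,-0.0025],-0.055,0],
  ],
)

```text
t: 24.82
ee_pos: [576.3, 254.9, 153.1]
eef_rot: [-2.875, 1.266, -0.0]
contact_force: [-0.0, 0.2, 0.5]
finger_gap: 0.16
```

>>> jog_arm(
  rows=[
    [[0,0,-0.0025],-0.055,0],
    [[0,0,-0.0025],-0.055,0],
    [[0,0,-0.0025],-0.055,0],
    [[0,0,-0.0025],-0.055,0],
    [[0,0,-0.0025],-0.055,0],
  ],
)

```text
t: 25.45
ee_pos: [576.2, 254.8, 154.4]
eef_rot: [-3.141, -0.054, -0.0]
contact_force: [-0.5, -0.2, -0.6]
finger_gap: 0.156
```

>>> jog_arm(
  rows=[
    [[0,0,-0.0025],-0.055,0],
    [[0,0,-0.0025],-0.055,0],
    [[0,0,-0.0025],-0.055,0],
    [[0,0,-0.0025],-0.055,0],
    [[0,0,-0.0025],-0.055,0],
  ],
)

```text
t: 26.08
ee_pos: [576.1, 254.7, 155.6]
eef_rot: [2.83, 1.364, 0.0]
contact_force: [0.0, -0.2, 0.6]
finger_gap: 0.157
```

>>> jog_arm(
  rows=[
    [[0,0,-0.0025],-0.055,0],
    [[0,0,-0.0025],-0.055,0],
    [[0,0,-0.0025],-0.055,0],
    [[0,0,-0.0025],-0.055,0],
    [[0,0,-0.0025],-0.055,0],
  ],
)

```text
t: 26.7
ee_pos: [576.2, 254.7, 156.8]
eef_rot: [1.999, 2.424, 0.0]
contact_force: [0.0, -0.3, -0.1]
finger_gap: 0.162
```

```bash
python3 -c "
from h import *
s,_=st()"
```

```text
t 26.7 p [576.2 254.7 156.8] x [-0.19   0.982 -0.   ] y [0.982 0.19  0.   ] z [ 0.  0. -1.] q [ 0.67  0.44 -0.07  0.   -1.06  2.66] F [ 0.  -0.3 -0.1] gap 0.162
```

>>> jog_arm(
  rows=[
    [[0,0,0],0,1],
    [[0,0,0],0,1],
    [[0,0,0],0,1],
    [[0,0,-0.15],0,1],
    [[0,0,-0.2],0,1],
  ],
)

```text
t: 27.32
ee_pos: [576.2, 254.7, 192.8]
eef_rot: [2.006, 2.418, -0.001]
contact_force: [0.9, 0.5, 0.3]
finger_gap: 0.639
```

>>> jog_arm(
  rows=[
    [[0,0,0],0.055,1],
    [[0,0,0],0.055,1],
    [[0,0,0],0.056,1],
    [[0,0,0],0.056,1],
    [[0,0,0],0.056,1],
  ],
)

```text
t: 27.95
ee_pos: [576.5, 254.9, 193.2]
eef_rot: [-2.844, -1.334, -0.003]
contact_force: [0.1, 0.3, -0.9]
finger_gap: 0.996
```

>>> jog_arm(
  rows=[
    [[0,0,0],0.055,1],
    [[0,0,0],0.055,1],
    [[0,0,0],0.056,1],
    [[0,0,0],0.056,1],
    [[0,0,0],0.056,1],
  ],
)

```text
t: 28.58
ee_pos: [576.5, 254.9, 193.2]
eef_rot: [-3.141, -0.006, -0.002]
contact_force: [-0.1, -0.1, -0.3]
finger_gap: 1.002
```

>>> jog_arm(
  rows=[
    [[0,0,0],0.055,1],
    [[0,0,0],0.055,1],
    [[0,0,0],0.056,1],
    [[0,0,0],0.056,1],
    [[0,0,0],0.056,1],
  ],
)

```text
t: 29.2
ee_pos: [576.5, 254.9, 193.2]
eef_rot: [-2.848, 1.323, -0.002]
contact_force: [-0.2, -0.6, -0.6]
finger_gap: 1.0
```

>>> jog_arm(
  rows=[
    [[0,0,0],0.055,1],
    [[0,0,0],0.055,1],
    [[0,0,0],0.056,1],
    [[0,0,0.2],0,1],
    [[0,0,0.14],0,1],
  ],
)

```text
t: 29.82
ee_pos: [576.2, 254.8, 158.1]
eef_rot: [-2.417, 2.005, -0.0]
contact_force: [-0.6, 0.3, -0.3]
finger_gap: 1.0
```

>>> jog_arm(
  rows=[
    [[0,0,0],0,0],
    [[0,0,0],0,0],
    [[0,0,0],0,0],
    [[0,0,0],0,0],
    [[0,0,0],0,0],
  ],
)

```text
t: 30.45
ee_pos: [576.2, 254.8, 158.1]
eef_rot: [-2.418, 2.005, -0.0]
contact_force: [-0.7, 0.3, 0.7]
finger_gap: 0.514
```

>>> jog_arm(
  rows=[
    [[0,0,0],0,0],
    [[0,0,0],0,0],
    [[0,0,0],0,0],
    [[0,0,-0.0025],-0.055,0],
    [[0,0,-0.0025],-0.055,0],
  ],
)

```text
t: 31.08
ee_pos: [576.2, 254.7, 158.3]
eef_rot: [-2.731, 1.552, -0.0]
contact_force: [0.1, 0.1, -0.1]
finger_gap: 0.161
```

>>> jog_arm(
  rows=[
    [[0,0,-0.0025],-0.055,0],
    [[0,0,-0.0025],-0.055,0],
    [[0,0,-0.0025],-0.055,0],
    [[0,0,-0.0025],-0.055,0],
    [[0,0,-0.0025],-0.055,0],
  ],
)

```text
t: 31.7
ee_pos: [576.4, 254.8, 159.5]
eef_rot: [-3.13, 0.266, -0.001]
contact_force: [1.8, -0.6, -0.3]
finger_gap: 0.157
```

>>> jog_arm(
  rows=[
    [[0,0,-0.0025],-0.055,0],
    [[0,0,-0.0025],-0.055,0],
    [[0,0,-0.0025],-0.055,0],
    [[0,0,-0.0025],-0.055,0],
    [[0,0,-0.0025],-0.055,0],
  ],
)

```text
t: 32.33
ee_pos: [576.6, 255.1, 160.8]
eef_rot: [-2.954, -1.068, -0.002]
contact_force: [0.7, 1.4, -1.3]
finger_gap: 0.158
```

>>> jog_arm(
  rows=[
    [[0,0,-0.01],-0.055,0],
    [[0,0,-0.01],-0.055,0],
    [[0,0,-0.01],-0.055,0],
    [[0,0,0],0,0],
    [[0,0,0],0,0],
  ],
)

```text
t: 32.95
ee_pos: [576.3, 255.1, 163.7]
eef_rot: [-2.588, -1.78, -0.001]
contact_force: [-0.5, 1.3, -0.8]
finger_gap: 0.162
```

>>> jog_arm(
  rows=[
    [[0,0,-0.02],0,0],
    [[0,0,-0.04],0,0],
    [[0,0,-0.1],0,0],
    [[0,0,-0.2],0,0],
    [[0,0,0],0,0],
  ],
)

```text
t: 33.58
ee_pos: [577.0, 255.1, 202.2]
eef_rot: [2.587, 1.783, 0.007]
contact_force: [-0.2, 0.2, -1.1]
finger_gap: 0.156
```

```bash
python3 -c "
from h import *
s,_=st()
c=read_camera('side');cv2.imwrite('pics/s1.png',cv2.resize(c['frame'][180:360,180:400],None,fx=3,fy=3))"
```

```text
t 33.58 p [577.  255.1 202.2] x [0.356 0.934 0.003] y [ 0.934 -0.356  0.003] z [ 0.004  0.002 -1.   ] q [ 0.67  0.41 -0.01  0.   -1.15  2.1 ] F [-0.2  0.2 -1.1] gap 0.156
```

View pics/s1.png

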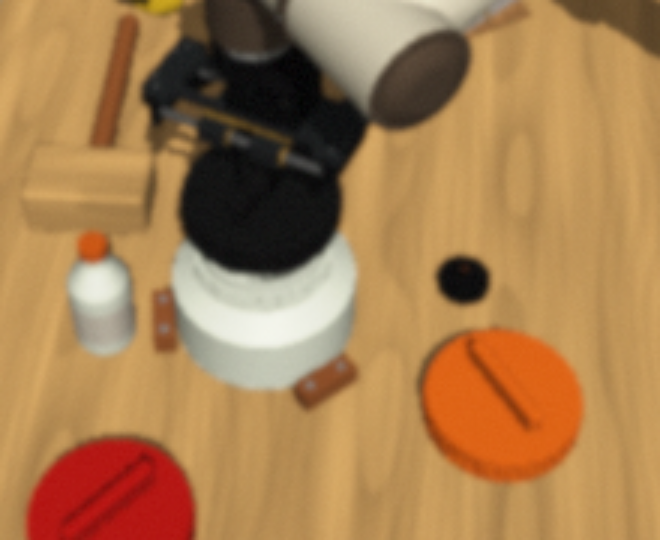

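>>> jog_arm(
  rows=[
    [[-0.525,-0.114,0],0,0],
    [[-0.525,-0.114,0],0,0],
    [[-0.525,-0.114,0],0,0],
    [[-0.525,-0.114,0],0,0],
    [[-0.525,-0.114,0],0,0],
  ],
)

```text
t: 34.25
ee_pos: [427.6, 28.1, 199.2]
eef_rot: [-2.586, -1.783, 0.002]
contact_force: [0.5, 0.0, -1.0]
finger_gap: 0.157
```

>>> jog_arm(
  rows=[
    [[0,0,0.4],0,0],
    [[0,0,0.5],0,0],
    [[0,0,0.4],0,0],
    [[0,0,0.2],0,0],
    [[0,0,0],0,0],
  ],
)

```text
t: 34.88
ee_pos: [427.8, 28.9, 48.2]
eef_rot: [-2.586, -1.782, 0.008]
contact_force: [0.5, 0.4, -1.3]
finger_gap: 0.157
```

>>> jog_arm(
  rows=[
    [[0,0,0.03],0,0],
    [[0,0,0.03],0,0],
    [[0,0,0.02],0,0],
    [[0,0,0],0,0],
    [[0,0,0],0,0],
  ],
)

```text
t: 35.5
ee_pos: [429.7, 29.8, 42.2]
eef_rot: [2.586, 1.783, 0.001]
contact_force: [-0.2, -0.4, 2.4]
finger_gap: 0.16
```

>>> jog_arm(
  rows=[
    [[0,0,0],0,1],
    [[0,0,0],0,1],
    [[0,0,0],0,1],
    [[0,0,0],0,1],
    [[0,0,-0.2],0,1],
  ],
)

```text
t: 36.12
ee_pos: [428.3, 29.2, 60.9]
eef_rot: [-2.586, -1.782, 0.006]
contact_force: [0.2, 0.7, -0.0]
finger_gap: 0.644
```

>>> jog_arm(
  rows=[
    [[0,0,-0.5],0,1],
    [[0,0,-0.6],0.04,1],
    [[0,0,-0.3],0.055,1],
    [[0,0,0],0.055,1],
    [[0,0,0],0.055,1],
  ],
)

```text
t: 36.75
ee_pos: [429.3, 29.7, 202.3]
eef_rot: [-3.02, -0.864, -0.002]
contact_force: [0.2, -0.6, 0.1]
finger_gap: 0.994
```

>>> jog_arm(
  rows=[
    [[0,0,0],0.055,1],
    [[0,0,0],0.055,1],
    [[0,0,0],0.055,1],
    [[0,0,0],0.055,1],
    [[0,0,0],0.055,1],
  ],
)

```text
t: 37.38
ee_pos: [429.2, 29.6, 201.7]
eef_rot: [3.105, -0.48, -0.001]
contact_force: [-0.6, -0.8, -0.1]
finger_gap: 0.997
```

>>> jog_arm(
  rows=[
    [[0,0,0],0.055,1],
    [[0,0,0],0.055,1],
    [[0,0,0],0.055,1],
    [[0,0,0],0.055,1],
    [[0,0,0],0.055,1],
  ],
)

```text
t: 38.0
ee_pos: [429.2, 29.6, 201.6]
eef_rot: [2.618, -1.736, -0.001]
contact_force: [0.3, -0.5, -0.7]
finger_gap: 1.003
```

>>> jog_arm(
  rows=[
    [[0,0,0],0.055,1],
    [[0,0,0],0.055,1],
    [[0,0,0],0.007,1],
    [[0,0,0],0,1],
    [[0,0,0],0,1],
  ],
)

```text
t: 38.62
ee_pos: [429.4, 29.7, 201.8]
eef_rot: [2.265, -2.177, -0.0]
contact_force: [0.3, -0.2, -0.5]
finger_gap: 0.999
```

```bash
python3 -c "
from h import *
s,_=st()
c=read_camera('top');W=cloud(c);cv2.imwrite('pics/t1.png',c['frame'])
def rect(n,b,z0,z1):
    m=(W[...,0]>b[0])&(W[...,0]<b[1])&(W[...,1]>b[2])&(W[...,1]<b[3])&(W[...,2]>z0)&(W[...,2]<z1); P=W[m]
    if len(P)>4: r=cv2.minAreaRect(P[:,:2].astype(np.float32)); print(n,len(P),P.mean(0).round(1),np.round(r[0],1),np.round(r[1],1),round(r[2],1))
rect('board',(330,400,-320,-190),58,80);rect('pan',(300,640,-410,-95),30,48);rect('lid',(330,530,-60,120),22,50);rect('lidbar',(330,530,-60,120),53,70)
"
```

```text
t 38.62 p [429.4  29.7 201.8] x [ 0.04  -0.999  0.   ] y [-0.999 -0.04   0.   ] z [-0. -0. -1.] q [ 0.45  0.07 -0.47 -0.   -1.03 -0.41] F [ 0.3 -0.2 -0.5] gap 0.999
board 237 [ 370.1 -253.1   70.2] [ 370.  -252.8] [ 14.1 102.9] 2.2
pan 871 [ 448.9 -273.    37.2] [ 468.7 -250.7] [217.5 219.9] 46.5
lid 38 [467.5  79.5  34. ] [477.   35.3] [ 25.8 126. ] 8.8
```

View pics/t1.png

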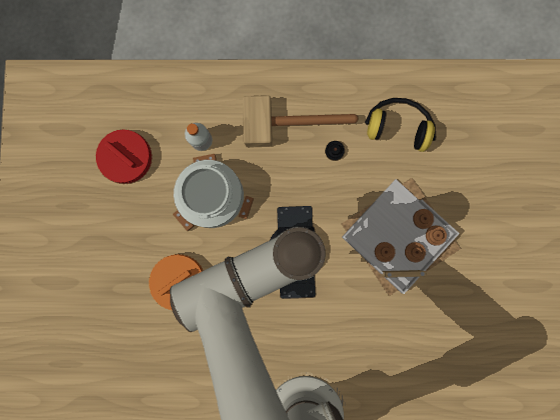

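>>> jog_arm(
  rows=[
    [[0.558,0.139,0],0,0.5],
    [[0.558,0.139,0],0,0.5],
    [[0.558,0.139,0],0,0.5],
    [[0.558,0.139,0],0,0.5],
    [[0.558,0.139,0],0,0.5],
  ],
)

```text
t: 39.3
ee_pos: [370.2, -253.6, 202.1]
eef_rot: [-2.265, 2.177, -0.001]
contact_force: [1.9, -0.5, -0.6]
finger_gap: 0.542
```

>>> jog_arm(
  rows=[
    [[0,0,0.3],0,0.5],
    [[0,0,0.5],0,0.5],
    [[0,0,0.3],0,0.5],
    [[0,0,0],0,0.5],
    [[0,0,0],0,0.5],
  ],
)

```text
t: 39.92
ee_pos: [371.8, -252.1, 92.9]
eef_rot: [-2.264, 2.177, -0.003]
contact_force: [-0.2, 0.2, -0.2]
finger_gap: 0.502
```

```bash
python3 -c "
from h import *
s,_=st()"
```

```text
t 39.92 p [ 371.8 -252.1   92.9] x [ 0.039 -0.999  0.001] y [-0.999 -0.039 -0.002] z [ 0.002 -0.001 -1.   ] q [-0.23  0.24 -0.59  0.   -0.74  0.27] F [-0.2  0.2 -0.2] gap 0.502
```

>>> jog_arm(
  rows=[
    [[0,0,0.25],0,0.5],
    [[0,0,0.2],0,0.5],
    [[0,0,0.1],0,0.5],
    [[0,0,0],0,0],
    [[0,0,0],0,0],
  ],
  newtons=60,
)

```text
t: 40.55
ee_pos: [371.6, -252.0, 37.8]
eef_rot: [-2.263, 2.177, -0.003]
contact_force: [1.3, 0.3, 0.8]
finger_gap: 0.352
```

>>> jog_arm(
  rows=[
    [[0,0,0],0,0],
    [[0,0,0],0,0],
    [[0,0,0],0,0],
    [[0,0,0],0,0],
    [[0,0,0],0,0],
  ],
)

```text
t: 41.18
ee_pos: [371.3, -251.9, 37.4]
eef_rot: [-2.263, 2.178, -0.002]
contact_force: [0.2, 1.6, 5.5]
finger_gap: 0.158
```

>>> jog_arm(
  rows=[
    [[0,0,-0.03],0,0],
    [[0,0,-0.06],0,0],
    [[0,0,-0.08],0,0],
    [[0,0,-0.08],0,0],
    [[0,0,-0.04],0,0],
  ],
)

```text
t: 41.8
ee_pos: [370.9, -251.8, 66.5]
eef_rot: [-2.263, 2.178, -0.001]
contact_force: [0.9, -0.7, -4.3]
finger_gap: 0.157
```

```bash
cat >> h.py <<'E'
def pan(z_hint=None):
    # fit pan floor plane from grey points ahead of board; report tilt along pan x
    s,Rm=st(); p=np.array(s['ee_pos']); X=-Rm[:,1]; Y=np.cross([0,0,1],X)
    for n in ('top','side'):
        c=read_camera(n); W=cloud(c); f=c['frame'].astype(int); D=W-p; a=D@X; b=D@Y
        grey=(abs(f[...,2]-f[...,0])<25)
        m=(a>25)&(a<235)&(abs(b)<np.minimum(110,235-a))&grey&(D[...,2]<0)&(D[...,2]>-180)
        P=np.c_[a[m],b[m],W[...,2][m]]
        if len(P)<30: print(n,'few',len(P)); continue
        A=np.c_[P[:,:2],np.ones(len(P))]; k=np.ones(len(P),bool)
        for _ in range(12):
            q=np.linalg.lstsq(A[k],P[k,2],rcond=None)[0]; r=P[:,2]-A@q; t=max(4,1.0*np.std(r[k])); k=abs(r-np.median(r[k]))<t
        print(n,len(P),k.sum(),'slope x %.3f y %.3f'%(q[0],q[1]),'floor z at a=0: %.1f  tip(a=253): %.1f'%(q[2],q[2]+253*q[0]),'std %.1f'%np.std(r[k]))
E
python3 -c "
from h import *
pan()
c=read_camera('side');cv2.imwrite('pics/s2.png',cv2.resize(c['frame'][100:260,220:440],None,fx=3,fy=3))"
```

```text
t 41.8 p [ 370.9 -251.8   66.5] x [ 0.038 -0.999  0.   ] y [-0.999 -0.038 -0.001] z [ 0.001 -0.    -1.   ] q [-0.23  0.28 -0.62 -0.   -0.67  0.27] F [ 0.9 -0.7 -4.3] gap 0.157
top 2687 2302 slope x -0.005 y -0.002 floor z at a=0: 39.8  tip(a=253): 38.6 std 2.0
side 987 778 slope x -0.008 y 0.004 floor z at a=0: 38.5  tip(a=253): 36.6 std 2.0
```

View pics/s2.png

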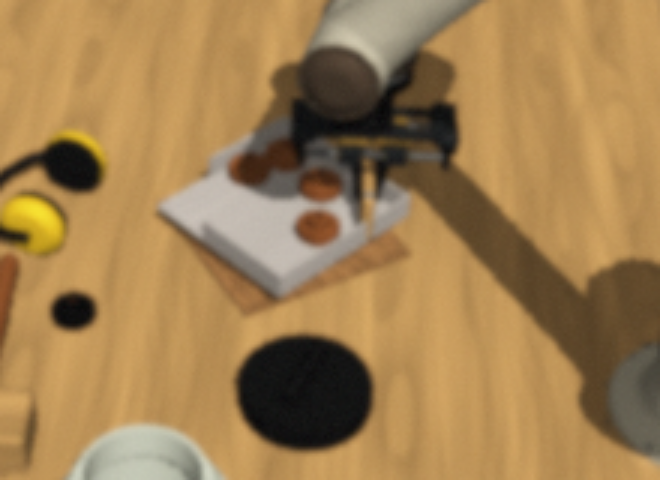

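>>> jog_arm(
  rows=[
    [[0,0,-0.08],0,0],
    [[0,0,-0.15],0,0],
    [[0,0,-0.22],0,0],
    [[0,0,-0.25],0,0],
    [[-0.06,-0.02,-0.25],0,0],
  ],
)

```text
t: 42.58
ee_pos: [372.0, -245.7, 161.7]
eef_rot: [2.263, -2.179, -0.001]
contact_force: [1.1, -0.2, -3.3]
finger_gap: 0.156
```

>>> jog_arm(
  rows=[
    [[-0.13,-0.044,-0.25],0,0],
    [[-0.2,-0.068,-0.22],0,0],
    [[-0.26,-0.088,-0.18],0,0],
    [[-0.28,-0.095,-0.12],0,0],
    [[-0.28,-0.095,-0.08],0,0],
  ],
)

```text
t: 43.2
ee_pos: [406.8, -128.3, 246.5]
eef_rot: [-2.263, 2.178, -0.0]
contact_force: [0.8, -0.2, -4.1]
finger_gap: 0.155
```

>>> jog_arm(
  rows=[
    [[-0.28,-0.095,-0.04],0,0],
    [[-0.28,-0.095,0],0,0],
    [[-0.28,-0.095,0],0,0],
    [[-0.28,-0.095,0],0,0],
    [[-0.26,-0.088,0],0,0],
  ],
)

```text
t: 43.82
ee_pos: [448.1, 11.5, 249.7]
eef_rot: [2.263, -2.178, -0.001]
contact_force: [-0.4, 0.4, -4.2]
finger_gap: 0.155
```

>>> jog_arm(
  rows=[
    [[-0.22,-0.075,0],0,0],
    [[-0.15,-0.05,0],0,0],
    [[-0.09,-0.03,0],0,0],
    [[-0.04,-0.014,0],0,0],
    [[0,0,0],0,0],
  ],
)

```text
t: 44.45
ee_pos: [463.3, 60.8, 249.7]
eef_rot: [2.263, -2.179, -0.0]
contact_force: [0.6, -0.6, -4.2]
finger_gap: 0.156
```

>>> jog_arm(
  rows=[
    [[0,0,0],-0.006,0],
    [[0,0,0],-0.013,0],
    [[0,0,0],-0.02,0],
    [[0,0,0],-0.025,0],
    [[0,0,0],-0.03,0],
  ],
)

```text
t: 45.08
ee_pos: [463.3, 60.5, 249.9]
eef_rot: [2.562, -1.818, 0.0]
contact_force: [-0.7, 0.5, -4.3]
finger_gap: 0.156
```

>>> jog_arm(
  rows=[
    [[0,0,0],-0.03,0],
    [[0,0,0],-0.03,0],
    [[0,0,0],-0.03,0],
    [[0,0,0],-0.03,0],
    [[0,0,0],-0.03,0],
  ],
)

```text
t: 45.7
ee_pos: [463.3, 60.4, 249.9]
eef_rot: [2.916, -1.169, 0.0]
contact_force: [-0.6, -0.1, -5.0]
finger_gap: 0.156
```

>>> jog_arm(
  rows=[
    [[0,0,0],-0.025,0],
    [[0,0,0],-0.02,0],
    [[0,0,0],-0.015,0],
    [[0,0,0],-0.01,0],
    [[0,0,0],-0.005,0],
  ],
)

```text
t: 46.32
ee_pos: [463.4, 60.7, 249.9]
eef_rot: [3.032, -0.822, 0.0]
contact_force: [0.5, -0.2, -5.0]
finger_gap: 0.16
```

```bash
python3 -c "
from h import *
pan()
c=read_camera('side');cv2.imwrite('pics/s3.png',cv2.resize(c['frame'][130:330,180:420],None,fx=3,fy=3))"
```

```text
t 46.33 p [463.4  60.7 249.9] x [ 0.863 -0.505  0.   ] y [-0.505 -0.863  0.   ] z [ 0. -0. -1.] q [ 0.48  0.09 -0.31  0.   -1.16  0.56] F [ 0.5 -0.2 -5. ] gap 0.16
top 2749 2562 slope x -0.008 y 0.002 floor z at a=0: 223.3  tip(a=253): 221.4 std 1.8
side 2366 1840 slope x -0.006 y 0.002 floor z at a=0: 221.4  tip(a=253): 219.9 std 1.7
```

View pics/s3.png

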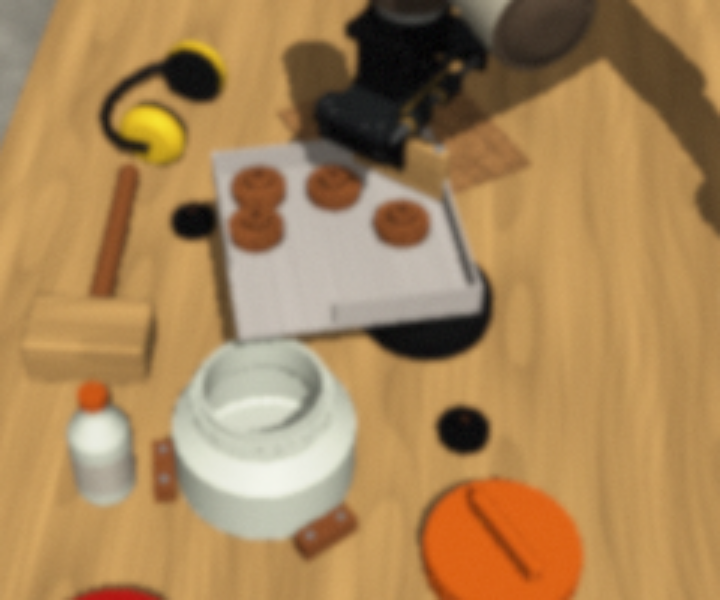

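>>> jog_arm(
  rows=[
    [[0,0,0],0,0],
    [[0,0,0],0,0],
    [[0,0,0],0,0],
    [[0,0,0],0,0],
    [[0,0,0],0,0],
  ],
  newtons=40,
)

```text
t: 47.1
ee_pos: [463.5, 61.0, 249.8]
eef_rot: [3.032, -0.823, -0.0]
contact_force: [0.8, 0.2, -4.5]
finger_gap: 0.157
```

>>> jog_arm(
  rows=[
    [[0,0,0],0,0],
    [[0,0,0],0,0],
    [[0,0,0],0,0],
    [[0,0,0],0,0],
    [[0,0,0],0,0],
  ],
  newtons=28,
)

```text
t: 47.72
ee_pos: [463.5, 61.0, 249.8]
eef_rot: [-3.032, 0.823, -0.0]
contact_force: [0.5, -0.4, -4.6]
finger_gap: 0.155
```

```bash
python3 -c "
from h import *
pan()"
```

```text
t 47.73 p [463.5  61.  249.8] x [ 0.863 -0.506  0.   ] y [-0.506 -0.863 -0.   ] z [ 0.  0. -1.] q [ 0.48  0.09 -0.31  0.   -1.16  0.56] F [ 0.5 -0.4 -4.6] gap 0.155
top 2755 2582 slope x -0.005 y 0.001 floor z at a=0: 222.9  tip(a=253): 221.6 std 1.8
side 2372 1860 slope x -0.006 y 0.003 floor z at a=0: 221.3  tip(a=253): 219.7 std 1.7
```

>>> jog_arm(
  rows=[
    [[0,0,0],0,0],
    [[0,0,0],0,0],
    [[0,0,0],0,0],
    [[0,0,0],0,0],
    [[0,0,0],0,0],
  ],
  newtons=20,
)

```text
t: 48.45
ee_pos: [463.5, 61.0, 249.8]
eef_rot: [-3.032, 0.823, 0.0]
contact_force: [1.1, -0.3, -4.9]
finger_gap: 0.166
```

```bash
python3 -c "
from h import *
pan()"
```

```text
t 48.45 p [463.5  61.  249.8] x [ 0.863 -0.506 -0.   ] y [-0.506 -0.863 -0.   ] z [-0.  0. -1.] q [ 0.48  0.09 -0.31 -0.   -1.16  0.56] F [ 1.1 -0.3 -4.9] gap 0.166
top 2758 2573 slope x -0.007 y 0.003 floor z at a=0: 223.0  tip(a=253): 221.2 std 1.8
side 2366 1842 slope x -0.007 y 0.005 floor z at a=0: 221.4  tip(a=253): 219.5 std 1.8
```

>>> jog_arm(
  rows=[
    [[0,0,0],0,0],
    [[0,0,0],0,0],
    [[0,0,0],0,0],
    [[0,0,0],0,0],
    [[0,0,0],0,0],
  ],
  newtons=15,
)

```text
t: 49.18
ee_pos: [463.5, 61.0, 249.8]
eef_rot: [-3.032, 0.823, -0.0]
contact_force: [0.0, 0.9, -4.7]
finger_gap: 0.162
```

```bash
python3 -c "
from h import *
pan()"
```

```text
t 49.17 p [463.5  61.  249.8] x [ 0.863 -0.506  0.   ] y [-0.506 -0.863 -0.   ] z [ 0.  0. -1.] q [ 0.48  0.09 -0.31 -0.   -1.16  0.56] F [ 0.   0.9 -4.7] gap 0.162
top 2748 2541 slope x -0.010 y 0.004 floor z at a=0: 222.8  tip(a=253): 220.3 std 1.9
side 2366 1862 slope x -0.011 y 0.006 floor z at a=0: 221.2  tip(a=253): 218.4 std 1.8
```

>>> jog_arm(
  rows=[
    [[0,0,0],0,0],
    [[0,0,0],0,0],
    [[0,0,0],0,0],
    [[0,0,0],0,0],
    [[0,0,0],0,0],
  ],
  newtons=12.5,
)

```text
t: 49.9
ee_pos: [463.5, 61.0, 249.8]
eef_rot: [-3.032, 0.823, 0.0]
contact_force: [-0.8, 0.5, -4.3]
finger_gap: 0.161
```

```bash
python3 -c "
from h import *
pan()"
```

```text
t 49.9 p [463.5  61.  249.8] x [ 0.863 -0.506 -0.   ] y [-0.506 -0.863  0.   ] z [-0.  0. -1.] q [ 0.48  0.09 -0.31 -0.   -1.16  0.56] F [-0.8  0.5 -4.3] gap 0.161
top 2732 2555 slope x -0.026 y 0.007 floor z at a=0: 223.1  tip(a=253): 216.5 std 1.8
side 2371 1873 slope x -0.023 y 0.006 floor z at a=0: 221.0  tip(a=253): 215.2 std 1.7
```

>>> jog_arm(
  rows=[
    [[0,0,0],0,0],
    [[0,0,0],0,0],
    [[0,0,0],0,0],
    [[0,0,0],0,0],
    [[0,0,0],0,0],
  ],
  newtons=11,
)

```text
t: 50.62
ee_pos: [463.5, 61.0, 249.8]
eef_rot: [3.032, -0.823, -0.0]
contact_force: [-0.5, -0.3, -4.8]
finger_gap: 0.168
```

```bash
python3 -c "
from h import *
pan()"
```

```text
t 50.62 p [463.5  61.  249.8] x [ 0.863 -0.506 -0.   ] y [-0.506 -0.863  0.   ] z [-0. -0. -1.] q [ 0.48  0.09 -0.31  0.   -1.16  0.56] F [-0.5 -0.3 -4.8] gap 0.168
top 2691 2466 slope x -0.054 y 0.009 floor z at a=0: 222.2  tip(a=253): 208.4 std 1.8
side 2404 1912 slope x -0.058 y 0.011 floor z at a=0: 220.9  tip(a=253): 206.4 std 1.8
```

>>> jog_arm(
  rows=[
    [[0,0.02,0.04],0,0],
    [[0,0.03,0.07],0,0],
    [[0,0.03,0.08],0,0],
    [[0,0.02,0.07],0,0],
    [[0,0.01,0.04],0,0],
  ],
)

```text
t: 51.35
ee_pos: [457.6, 51.3, 219.1]
eef_rot: [3.031, -0.823, -0.001]
contact_force: [0.2, -0.0, -4.5]
finger_gap: 0.171
```

```bash
python3 -c "
from h import *
pan()"
```

```text
t 51.35 p [457.6  51.3 219.1] x [ 0.863 -0.506 -0.001] y [-0.506 -0.863  0.001] z [-0.001 -0.    -1.   ] q [ 0.47  0.1  -0.38 -0.   -1.09  0.57] F [ 0.2 -0.  -4.5] gap 0.171
top 2614 2375 slope x -0.060 y 0.011 floor z at a=0: 191.8  tip(a=253): 176.8 std 1.8
side 2310 1867 slope x -0.066 y 0.013 floor z at a=0: 189.8  tip(a=253): 173.2 std 1.8
```

>>> jog_arm(
  rows=[
    [[0,0,0],0,0],
    [[0,0,0],0,0],
    [[0,0,0],0,0],
    [[0,0,0],0,0],
    [[0,0,0],0,0],
  ],
)

```text
t: 52.08
ee_pos: [457.9, 51.5, 219.8]
eef_rot: [-3.032, 0.823, -0.0]
contact_force: [-1.2, 0.2, -4.8]
finger_gap: 0.177
```

```bash
python3 -c "
from h import *
pan()"
```

```text
t 52.08 p [457.9  51.5 219.8] x [ 0.863 -0.506  0.   ] y [-0.506 -0.863 -0.   ] z [ 0.  0. -1.] q [ 0.47  0.1  -0.38 -0.   -1.09  0.57] F [-1.2  0.2 -4.8] gap 0.177
top 2612 2399 slope x -0.071 y 0.011 floor z at a=0: 192.5  tip(a=253): 174.6 std 1.8
side 2322 1858 slope x -0.071 y 0.013 floor z at a=0: 190.7  tip(a=253): 172.8 std 1.8
```

>>> jog_arm(
  rows=[
    [[0,0,0],0,0],
    [[0,0,0],0,0],
    [[0,0,0],0,0],
    [[0,0,0],0,0],
    [[0,0,0],0,0],
  ],
  newtons=10,
)

```text
t: 52.8
ee_pos: [457.9, 51.5, 219.8]
eef_rot: [-3.032, 0.823, -0.0]
contact_force: [-0.5, -0.1, -4.5]
finger_gap: 0.172
```

```bash
python3 -c "
from h import *
pan()"
```

```text
t 52.8 p [457.9  51.5 219.8] x [ 0.863 -0.506  0.   ] y [-0.506 -0.863 -0.   ] z [ 0.  0. -1.] q [ 0.47  0.1  -0.38  0.   -1.09  0.57] F [-0.5 -0.1 -4.5] gap 0.172
top 2616 2382 slope x -0.077 y 0.010 floor z at a=0: 192.7  tip(a=253): 173.3 std 1.8
side 2312 1887 slope x -0.073 y 0.010 floor z at a=0: 190.6  tip(a=253): 172.1 std 1.9
```

>>> jog_arm(
  rows=[
    [[0,0,0],0,0],
    [[0,0,0],0,0],
    [[0,0,0],0,0],
    [[0,0,0],0,0],
    [[0,0,0],0,0],
  ],
)

```text
t: 53.52
ee_pos: [457.9, 51.5, 219.8]
eef_rot: [3.032, -0.823, 0.0]
contact_force: [0.7, 0.2, -4.3]
finger_gap: 0.174
```

```bash
python3 -c "
from h import *
pan()"
```

```text
t 53.52 p [457.9  51.5 219.8] x [ 0.863 -0.506  0.   ] y [-0.506 -0.863  0.   ] z [ 0. -0. -1.] q [ 0.47  0.1  -0.38  0.   -1.09  0.57] F [ 0.7  0.2 -4.3] gap 0.174
top 2625 2385 slope x -0.072 y 0.009 floor z at a=0: 192.1  tip(a=253): 173.9 std 1.9
side 2308 1872 slope x -0.074 y 0.013 floor z at a=0: 190.6  tip(a=253): 171.8 std 1.8
```

>>> jog_arm(
  rows=[
    [[0,0,0],0,0],
    [[0,0,0],0,0],
    [[0,0,0],0,0],
    [[0,0,0],0,0],
    [[0,0,0],0,0],
  ],
  newtons=8.5,
)

```text
t: 54.25
ee_pos: [457.9, 51.5, 219.8]
eef_rot: [-3.032, 0.823, -0.0]
contact_force: [0.6, 0.0, -4.1]
finger_gap: 0.204
```

```bash
python3 -c "
from h import *
pan()"
```

```text
t 54.25 p [457.9  51.5 219.8] x [ 0.863 -0.506  0.   ] y [-0.506 -0.863 -0.   ] z [ 0.  0. -1.] q [ 0.47  0.1  -0.38  0.   -1.09  0.57] F [ 0.6  0.  -4.1] gap 0.204
top 2509 2268 slope x -0.170 y 0.019 floor z at a=0: 190.6  tip(a=253): 147.6 std 1.9
side 2398 2020 slope x -0.172 y 0.018 floor z at a=0: 189.2  tip(a=253): 145.7 std 1.8
```

>>> jog_arm(
  rows=[
    [[0,0,0],0,0],
    [[0,0,0],0,0],
    [[0,0,0],0,0],
    [[0,0,0],0,0],
    [[0,0,0],0,0],
  ],
  newtons=7.5,
)

```text
t: 54.98
ee_pos: [457.9, 51.5, 219.8]
eef_rot: [3.032, -0.823, -0.0]
contact_force: [-0.3, 0.0, -5.4]
finger_gap: 0.206
```

```bash
python3 -c "
from h import *
pan()"
```

```text
t 54.98 p [457.9  51.5 219.8] x [ 0.863 -0.506 -0.   ] y [-0.506 -0.863  0.   ] z [-0. -0. -1.] q [ 0.47  0.1  -0.38  0.   -1.09  0.57] F [-0.3  0.  -5.4] gap 0.206
top 2487 2255 slope x -0.174 y 0.018 floor z at a=0: 190.5  tip(a=253): 146.5 std 1.8
side 2407 2007 slope x -0.176 y 0.020 floor z at a=0: 189.2  tip(a=253): 144.7 std 1.9
```

>>> jog_arm(
  rows=[
    [[0,0,0],0,0],
    [[0,0,0],0,0],
    [[0,0,0],0,0],
    [[0,0,0],0,0],
    [[0,0,0],0,0],
  ],
  newtons=6.5,
)

```text
t: 55.7
ee_pos: [458.0, 51.5, 219.9]
eef_rot: [-3.032, 0.823, -0.0]
contact_force: [-0.1, 0.4, -4.0]
finger_gap: 0.234
```

```bash
python3 -c "
from h import *
pan()
c=read_camera('side');cv2.imwrite('pics/s4.png',cv2.resize(c['frame'][130:330,180:420],None,fx=3,fy=3))"
```

```text
t 55.7 p [458.   51.5 219.9] x [ 0.863 -0.506  0.   ] y [-0.506 -0.863 -0.   ] z [ 0.  0. -1.] q [ 0.47  0.1  -0.38  0.   -1.09  0.57] F [-0.1  0.4 -4. ] gap 0.234
top 2421 2054 slope x -0.266 y 0.027 floor z at a=0: 188.5  tip(a=253): 121.4 std 1.8
side 2501 2079 slope x -0.265 y 0.029 floor z at a=0: 187.0  tip(a=253): 119.9 std 1.9
```

View pics/s4.png

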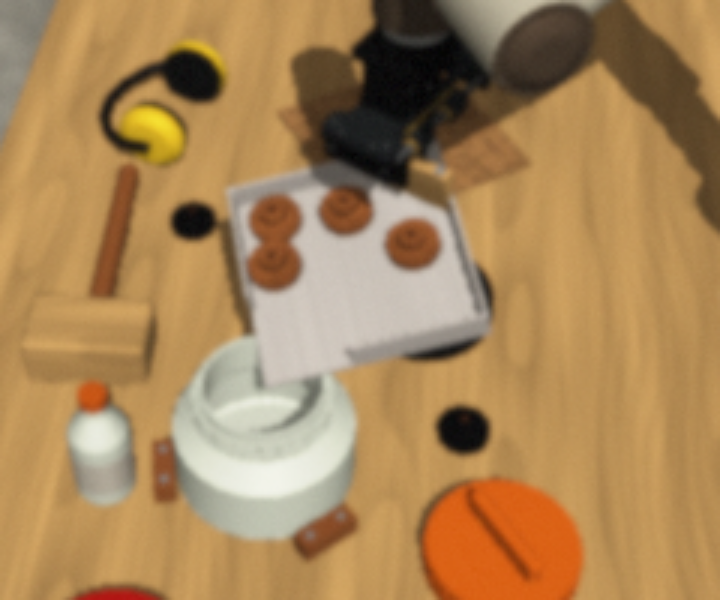

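>>> jog_arm(
  rows=[
    [[0,0,0],0,0],
    [[0,0,0],0,0],
    [[0,0,0],0,0],
    [[0,0,0],0,0],
    [[0,0,0],0,0],
  ],
)

```text
t: 56.48
ee_pos: [457.9, 51.5, 219.8]
eef_rot: [-3.032, 0.823, 0.0]
contact_force: [-0.1, 0.1, -4.9]
finger_gap: 0.235
```

```bash
cat >> h.py <<'E'
def wheels():
    s=readout.observe()
    for n in ('top','side'):
        c=read_camera(n); W=cloud(c); hsv=cv2.cvtColor(c['frame'],cv2.COLOR_BGR2HSV)
        m=cv2.inRange(hsv,(2,90,40),(13,220,170))&((W[...,2]>4)&(W[...,2]<260)&(W[...,0]>250)&(W[...,0]<690)&(W[...,1]<400)&(W[...,1]>-450)).astype(np.uint8)*255
        k,l,q,ce=cv2.connectedComponentsWithStats(cv2.morphologyEx(m,cv2.MORPH_OPEN,np.ones((3,3),np.uint8)))
        for i in range(1,k):
            if q[i,4]>25: print(n,q[i,4],ce[i].round(),np.nanmedian(W[l==i],0).round())
E
python3 -c "
from h import *
pan();wheels()"
```

```text
t 56.48 p [457.9  51.5 219.8] x [ 0.863 -0.506 -0.   ] y [-0.506 -0.863 -0.   ] z [-0.  0. -1.] q [ 0.47  0.1  -0.38 -0.   -1.09  0.57] F [-0.1  0.1 -4.9] gap 0.235
top 2421 2074 slope x -0.268 y 0.029 floor z at a=0: 189.0  tip(a=253): 121.1 std 1.9
side 2504 2051 slope x -0.267 y 0.031 floor z at a=0: 187.1  tip(a=253): 119.6 std 1.9
top 41 [203. 157.] [678. 276.  23.]
top 737 [265. 186.] [580. 101. 176.]
top 55 [278. 206.] [533.  69. 187.]
top 50 [182. 220.] [507. 332.  22.]
top 27 [189. 226.] [489. 310.  24.]
side 219 [295. 200.] [513.  77. 188.]
side 441 [271. 210.] [581. 107. 172.]
side 233 [317. 211.] [445. 120. 191.]
side 117 [235. 286.] [671. 280.  20.]
side 163 [288. 307.] [509. 334.  20.]
```

>>> jog_arm(
  rows=[
    [[0,0,-0.08],0,0],
    [[0,-0.1,0],0,0],
    [[0,0.15,0],0,0],
    [[0,-0.1,0],0,0],
    [[0,0.05,0],0,0],
  ],
  newtons=7,
)

```text
t: 57.3
ee_pos: [458.4, 52.0, 227.8]
eef_rot: [-3.032, 0.822, -0.001]
contact_force: [-0.1, -0.4, -4.0]
finger_gap: 0.244
```

```bash
python3 -c "
from h import *
pan();wheels()"
```

```text
t 57.3 p [458.4  52.  227.8] x [ 0.863 -0.505  0.   ] y [-0.505 -0.863 -0.   ] z [ 0.001  0.    -1.   ] q [ 0.47  0.1  -0.37  0.   -1.11  0.57] F [-0.1 -0.4 -4. ] gap 0.244
top 2239 1826 slope x -0.305 y 0.041 floor z at a=0: 195.4  tip(a=253): 118.3 std 1.9
side 2353 1908 slope x -0.301 y 0.046 floor z at a=0: 193.2  tip(a=253): 116.9 std 2.0
top 40 [203. 157.] [678. 276.  23.]
top 942 [263. 189.] [574.  99. 178.]
top 50 [182. 220.] [507. 332.  22.]
top 28 [189. 227.] [489. 311.  22.]
side 685 [276. 211.] [569. 108. 175.]
side 240 [309. 219.] [468. 148. 186.]
side 108 [235. 286.] [670. 279.  20.]
side 158 [288. 307.] [508. 336.  20.]
```

>>> jog_arm(
  rows=[
    [[0,0,-0.05],0,0],
    [[0,0,-0.05],0,0],
    [[0,0,0],0,0],
    [[0,0,0],0,0],
    [[0,0,0],0,0],
  ],
)

```text
t: 58.12
ee_pos: [457.8, 51.5, 237.7]
eef_rot: [3.032, -0.823, -0.0]
contact_force: [-0.3, 0.4, -4.6]
finger_gap: 0.259
```

```bash
python3 -c "
from h import *
pan();wheels()
c=read_camera('side');cv2.imwrite('pics/s5.png',cv2.resize(c['frame'][130:330,180:420],None,fx=3,fy=3))"
```

```text
t 58.12 p [457.8  51.5 237.7] x [ 0.863 -0.506 -0.   ] y [-0.506 -0.863  0.   ] z [-0. -0. -1.] q [ 0.47  0.09 -0.35 -0.   -1.13  0.57] F [-0.3  0.4 -4.6] gap 0.259
top 2136 1711 slope x -0.354 y 0.049 floor z at a=0: 204.5  tip(a=253): 114.9 std 1.9
side 2422 1917 slope x -0.349 y 0.051 floor z at a=0: 202.1  tip(a=253): 113.9 std 2.0
top 40 [203. 157.] [678. 276.  22.]
top 919 [264. 190.] [573.  96. 182.]
top 50 [182. 220.] [507. 331.  22.]
top 27 [189. 226.] [489. 311.  22.]
side 706 [277. 209.] [567. 107. 180.]
side 236 [308. 218.] [470. 151. 190.]
side 100 [235. 287.] [669. 281.  20.]
side 177 [288. 307.] [508. 334.  20.]
```

View pics/s5.png

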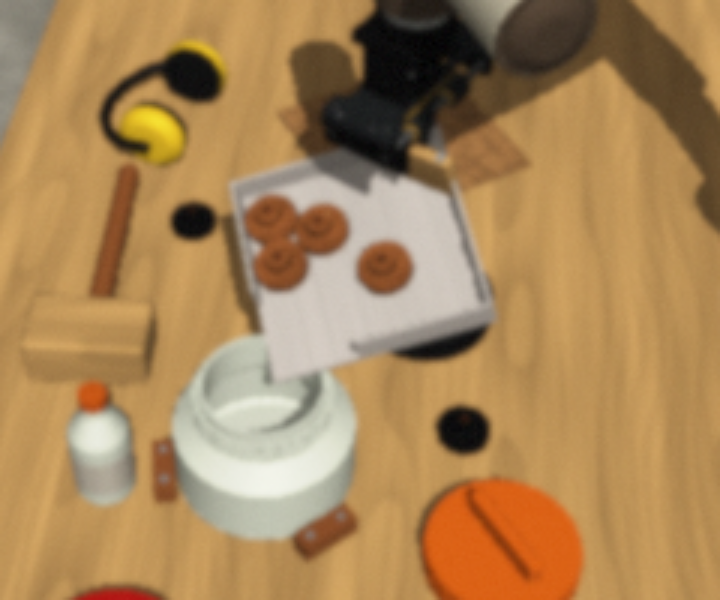

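>>> jog_arm(
  rows=[
    [[0,0,0],0,0],
    [[0,0,0],0,0],
    [[0,0,0],0,0],
    [[0,0,0],0,0],
    [[0,0,0],0,0],
  ],
)

```text
t: 59.0
ee_pos: [457.9, 51.5, 237.8]
eef_rot: [3.032, -0.823, 0.0]
contact_force: [0.6, 0.8, -4.6]
finger_gap: 0.257
```

```bash
python3 -c "
from h import *
pan();wheels()"
```

```text
t 59.0 p [457.9  51.5 237.8] x [ 0.863 -0.506  0.   ] y [-0.506 -0.863 -0.   ] z [ 0. -0. -1.] q [ 0.47  0.09 -0.35  0.   -1.13  0.57] F [ 0.6  0.8 -4.6] gap 0.257
top 2059 1606 slope x -0.350 y 0.047 floor z at a=0: 203.6  tip(a=253): 115.1 std 1.8
side 2427 1923 slope x -0.352 y 0.046 floor z at a=0: 202.7  tip(a=253): 113.6 std 2.0
top 41 [203. 157.] [678. 276.  22.]
top 926 [265. 190.] [573.  96. 183.]
top 50 [182. 220.] [507. 332.  22.]
top 54 [235. 227.] [484. 171. 180.]
top 28 [189. 227.] [489. 311.  21.]
side 705 [277. 209.] [567. 107. 180.]
side 245 [305. 222.] [478. 161. 186.]
side 118 [234. 286.] [672. 281.  20.]
side 157 [288. 307.] [510. 335.  20.]
```

>>> jog_arm(
  rows=[
    [[0,0,-0.15],0,0],
    [[0,-0.15,0],0,0],
    [[0,0,0],0,0],
    [[0,-0.15,-0.1],0,0],
    [[0,0,0],0,0],
  ],
  newtons=6.5,
)

```text
t: 59.82
ee_pos: [474.4, 78.6, 263.6]
eef_rot: [-3.031, 0.821, -0.003]
contact_force: [0.7, -0.2, -3.8]
finger_gap: 0.301
```

```bash
python3 -c "
from h import *
pan();wheels()"
```

```text
t 59.83 p [474.4  78.6 263.6] x [ 0.863 -0.505  0.001] y [-0.505 -0.863 -0.002] z [ 0.002  0.001 -1.   ] q [ 0.5   0.11 -0.26  0.   -1.2   0.54] F [ 0.7 -0.2 -3.8] gap 0.301
top 1470 1034 slope x -0.510 y 0.078 floor z at a=0: 224.0  tip(a=253): 94.9 std 1.8
side 2816 2080 slope x -0.528 y 0.089 floor z at a=0: 221.3  tip(a=253): 87.8 std 2.0
top 40 [203. 157.] [678. 275.  23.]
top 677 [256. 184.] [583. 115. 189.]
top 137 [196. 184.] [600. 288.  52.]
top 50 [182. 220.] [507. 332.  22.]
top 28 [189. 227.] [489. 311.  23.]
side 730 [274. 213.] [571. 127. 185.]
side 114 [235. 286.] [670. 279.  20.]
side 168 [288. 307.] [510. 335.  20.]
```

>>> jog_arm(
  rows=[
    [[0,0,0],0,0],
    [[0,0,0],0,0],
    [[0,0,0],0,0],
    [[0,0,0],0,0],
    [[0,0,0],0,0],
  ],
)

```text
t: 60.65
ee_pos: [473.1, 77.4, 262.8]
eef_rot: [3.032, -0.823, -0.0]
contact_force: [-0.1, 0.5, -3.7]
finger_gap: 0.301
```

```bash
python3 -c "
from h import *
pan();wheels()
c=read_camera('side');cv2.imwrite('pics/s6.png',cv2.resize(c['frame'][130:330,180:420],None,fx=3,fy=3))"
```

```text
t 60.65 p [473.1  77.4 262.8] x [ 0.863 -0.506 -0.   ] y [-0.506 -0.863  0.   ] z [-0. -0. -1.] q [ 0.5   0.1  -0.27  0.   -1.2   0.54] F [-0.1  0.5 -3.7] gap 0.301
top 1441 1001 slope x -0.521 y 0.088 floor z at a=0: 223.1  tip(a=253): 91.1 std 1.8
side 2833 2097 slope x -0.522 y 0.094 floor z at a=0: 221.7  tip(a=253): 89.7 std 2.0
top 40 [203. 157.] [678. 275.  22.]
top 654 [257. 184.] [584. 115. 188.]
top 117 [192. 185.] [599. 297.  53.]
top 50 [182. 220.] [507. 331.  23.]
top 27 [189. 226.] [489. 311.  23.]
side 726 [274. 213.] [571. 127. 185.]
side 111 [235. 287.] [670. 283.  20.]
side 168 [288. 307.] [511. 335.  20.]
```

View pics/s6.png

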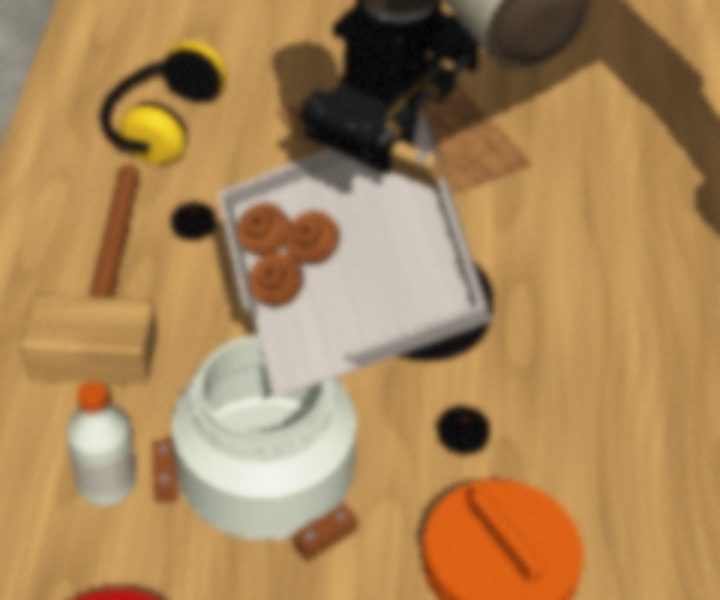

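>>> jog_arm(
  rows=[
    [[0.12,0,0],0,0],
    [[-0.25,0,0],0,0],
    [[0.25,0,0],0,0],
    [[-0.25,0,0],0,0],
    [[0.13,0,0],0,0],
  ],
  newtons=8,
)

```text
t: 61.52
ee_pos: [472.7, 77.4, 263.0]
eef_rot: [-3.032, 0.821, 0.0]
contact_force: [-0.2, -0.2, -3.1]
finger_gap: 0.28
```

```bash
python3 -c "
from h import *
pan();wheels()"
```

```text
t 61.52 p [472.7  77.4 263. ] x [ 0.863 -0.504 -0.   ] y [-0.504 -0.863 -0.   ] z [-0.  0. -1.] q [ 0.5   0.1  -0.27 -0.   -1.2   0.54] F [-0.2 -0.2 -3.1] gap 0.28
top 1446 1028 slope x -0.502 y 0.186 floor z at a=0: 220.6  tip(a=253): 93.5 std 1.8
side 2680 1999 slope x -0.495 y 0.176 floor z at a=0: 219.5  tip(a=253): 94.3 std 2.0
top 39 [203. 157.] [678. 275.  22.]
top 618 [254. 185.] [582. 120. 181.]
top 129 [193. 184.] [602. 296.  53.]
top 50 [182. 220.] [507. 331.  23.]
top 27 [189. 226.] [489. 311.  22.]
side 725 [275. 215.] [568. 134. 182.]
side 121 [235. 287.] [670. 282.  21.]
side 168 [287. 307.] [510. 336.  20.]
```

>>> jog_arm(
  rows=[
    [[0,0,0.03],0,0],
    [[0,0,0.03],0,0],
    [[0,0,0.03],0,0],
    [[0,0,0.03],0,0],
    [[0,0,0.03],0,0],
  ],
  newtons=6,
)

```text
t: 62.35
ee_pos: [473.0, 77.4, 247.6]
eef_rot: [3.032, -0.823, -0.0]
contact_force: [-1.1, -0.5, -3.6]
finger_gap: 0.25
```

```bash
python3 -c "
from h import *
pan();wheels()
c=read_camera('side');cv2.imwrite('pics/s7.png',cv2.resize(c['frame'][130:330,180:420],None,fx=3,fy=3))"
```

```text
t 62.35 p [473.   77.4 247.6] x [ 0.863 -0.506 -0.   ] y [-0.506 -0.863  0.   ] z [-0. -0. -1.] q [ 0.5   0.12 -0.29  0.   -1.16  0.54] F [-1.1 -0.5 -3.6] gap 0.25
top 1706 1321 slope x -0.387 y 0.154 floor z at a=0: 206.5  tip(a=253): 108.5 std 1.8
side 2626 2060 slope x -0.383 y 0.160 floor z at a=0: 204.3  tip(a=253): 107.4 std 1.9
top 40 [203. 157.] [678. 276.  23.]
top 708 [251. 185.] [583. 128. 174.]
top 140 [193. 184.] [602. 296.  53.]
top 50 [182. 220.] [507. 331.  22.]
top 28 [189. 227.] [489. 311.  22.]
side 701 [274. 219.] [571. 140. 174.]
side 118 [235. 286.] [671. 280.  20.]
side 167 [288. 307.] [509. 336.  20.]
```

View pics/s7.png

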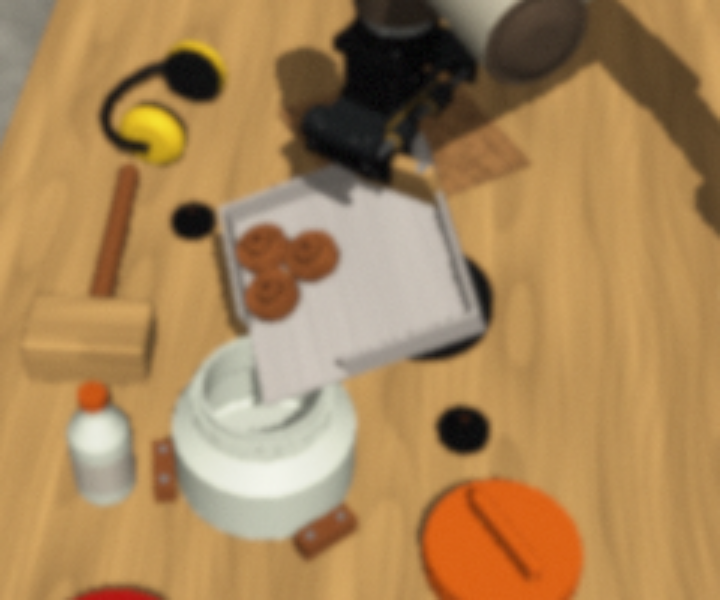

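>>> jog_arm(
  rows=[
    [[0,0,-0.1],0,0],
    [[0,0,-0.1],0,0],
    [[0,0,0],0,0],
    [[0,0,0],0,0],
    [[0,0,0],0,0],
  ],
  newtons=60,
)

```text
t: 63.22
ee_pos: [472.8, 77.3, 267.4]
eef_rot: [3.031, -0.823, -0.001]
contact_force: [0.2, 0.1, -4.3]
finger_gap: 0.154
```

```bash
python3 -c "
from h import *
pan();wheels()"
```

```text
t 63.23 p [472.8  77.3 267.4] x [ 0.863 -0.506 -0.001] y [-0.506 -0.863  0.001] z [-0.001 -0.    -1.   ] q [ 0.5   0.1  -0.26 -0.   -1.21  0.54] F [ 0.2  0.1 -4.3] gap 0.154
top 2256 2050 slope x -0.017 y 0.163 floor z at a=0: 227.1  tip(a=253): 222.7 std 1.8
side 2290 1821 slope x -0.015 y 0.163 floor z at a=0: 225.0  tip(a=253): 221.3 std 1.7
top 41 [203. 157.] [678. 276.  22.]
top 992 [233. 180.] [588. 170. 233.]
top 50 [182. 220.] [507. 331.  21.]
side 693 [268. 213.] [583. 170. 232.]
side 116 [234. 286.] [671. 279.  20.]
side 163 [288. 307.] [509. 336.  20.]
```

>>> jog_arm(
  rows=[
    [[0,0,0],0.006,0],
    [[0,0,0],0.013,0],
    [[0,0,0],0.02,0],
    [[0,0,0],0.025,0],
    [[0,0,0],0.03,0],
  ],
)

```text
t: 64.05
ee_pos: [473.0, 77.4, 267.7]
eef_rot: [2.875, -1.266, -0.0]
contact_force: [0.1, -0.3, -4.6]
finger_gap: 0.153
```

>>> jog_arm(
  rows=[
    [[0,0,0],0.03,0],
    [[0,0,0],0.03,0],
    [[0,0,0],0.03,0],
    [[0,0,0],0.03,0],
    [[0,0,0],0.03,0],
  ],
)

```text
t: 64.68
ee_pos: [473.0, 77.5, 267.7]
eef_rot: [-2.5, 1.902, 0.001]
contact_force: [0.3, 0.4, -4.4]
finger_gap: 0.155
```

>>> jog_arm(
  rows=[
    [[0,0,0],0.025,0],
    [[0,0,0],0.02,0],
    [[0,0,0],0.015,0],
    [[0,0,0],0.01,0],
    [[0,0,0],0.005,0],
  ],
)

```text
t: 65.3
ee_pos: [473.0, 77.5, 267.8]
eef_rot: [-2.263, 2.179, 0.0]
contact_force: [-0.9, 0.1, -4.0]
finger_gap: 0.154
```

>>> jog_arm(
  rows=[
    [[0.06,0.02,0],0,0],
    [[0.13,0.046,0],0,0],
    [[0.2,0.07,0],0,0],
    [[0.26,0.091,0],0,0],
    [[0.28,0.098,0],0,0],
  ],
)

```text
t: 65.92
ee_pos: [443.2, -18.6, 267.9]
eef_rot: [2.263, -2.179, 0.0]
contact_force: [-0.1, -0.1, -4.2]
finger_gap: 0.158
```

>>> jog_arm(
  rows=[
    [[0.28,0.098,0],0,0],
    [[0.28,0.098,0],0,0],
    [[0.28,0.098,0],0,0],
    [[0.28,0.098,0],0,0],
    [[0.28,0.098,0],0,0],
  ],
)

```text
t: 66.55
ee_pos: [399.1, -160.4, 268.0]
eef_rot: [2.263, -2.179, 0.001]
contact_force: [0.4, 1.0, -4.5]
finger_gap: 0.158
```

>>> jog_arm(
  rows=[
    [[0.28,0.098,0],0,0],
    [[0.24,0.085,0],0,0],
    [[0.19,0.067,0],0,0],
    [[0.12,0.042,0],0,0],
    [[0.09,0.032,0],0,0],
  ],
)

```text
t: 67.18
ee_pos: [371.0, -252.5, 267.9]
eef_rot: [2.263, -2.179, 0.0]
contact_force: [-0.2, 0.1, -5.0]
finger_gap: 0.156
```

```bash
python3 -c "
from h import *
pan();wheels()"
```

```text
t 67.17 p [ 371.  -252.5  267.9] x [ 0.038 -0.999  0.   ] y [-0.999 -0.038  0.   ] z [-0. -0. -1.] q [-0.23  0.04 -0.32  0.   -1.21  0.27] F [-0.2  0.1 -5. ] gap 0.156
top 2873 2630 slope x -0.017 y 0.158 floor z at a=0: 228.3  tip(a=253): 223.9 std 1.8
side 845 699 slope x -0.017 y 0.162 floor z at a=0: 226.0  tip(a=253): 221.7 std 1.6
top 40 [203. 157.] [678. 275.  23.]
top 121 [193. 184.] [600. 297.  54.]
top 444 [432. 202.] [ 539. -276.  235.]
top 73 [246. 207.] [543. 159.  23.]
top 760 [444. 224.] [ 490. -307.  234.]
top 41 [181. 220.] [507. 333.  23.]
top 28 [189. 227.] [489. 311.  20.]
top 195 [184. 280.] [351. 315.  37.]
side 353 [305. 119.] [ 504. -275.  233.]
side 113 [235. 286.] [671. 279.  20.]
side 157 [288. 307.] [510. 336.  19.]
```

>>> jog_arm(
  rows=[
    [[0,0,0.08],0,0],
    [[0,0,0.16],0,0],
    [[0,0,0.24],0,0],
    [[0,0,0.3],0,0],
    [[0,0,0.3],0,0],
  ],
)

```text
t: 68.0
ee_pos: [371.8, -251.2, 158.6]
eef_rot: [-2.265, 2.177, -0.0]
contact_force: [0.3, -0.9, -4.5]
finger_gap: 0.155
```

>>> jog_arm(
  rows=[
    [[0,0,0.3],0,0],
    [[0,0,0.25],0,0],
    [[0,0,0.18],0,0],
    [[0,0,0.12],0,0],
    [[0,0,0.07],0,0],
  ],
)

```text
t: 68.62
ee_pos: [372.7, -251.8, 68.0]
eef_rot: [-2.265, 2.176, -0.003]
contact_force: [-0.8, 2.1, 3.0]
finger_gap: 0.154
```

>>> jog_arm(
  rows=[
    [[0,0,0.05],0,0],
    [[0,0,0.05],0,0],
    [[0,0,0.05],0,0],
    [[0,0,0.04],0,0],
    [[0,0,0.04],0,0],
  ],
  newtons=20,
)

```text
t: 69.25
ee_pos: [371.9, -252.6, 47.5]
eef_rot: [2.265, -2.174, 0.001]
contact_force: [-8.4, 1.4, 26.8]
finger_gap: 0.159
```

```bash
python3 -c "
from h import *
pan();wheels()"
```

```text
t 69.25 p [ 371.9 -252.6   47.5] x [ 0.041 -0.999  0.002] y [-0.999 -0.041  0.001] z [-0.001 -0.002 -1.   ] q [-0.23  0.32 -0.64  0.   -0.62  0.27] F [-8.4  1.4 26.8] gap 0.159
top 2331 1970 slope x -0.001 y -0.000 floor z at a=0: 10.9  tip(a=253): 10.8 std 2.0
side 1162 890 slope x -0.004 y 0.003 floor z at a=0: 9.1  tip(a=253): 8.1 std 2.1
top 41 [203. 157.] [678. 277.  22.]
top 131 [193. 184.] [603. 296.  54.]
top 308 [412. 208.] [ 541. -283.   26.]
top 78 [246. 207.] [543. 159.  23.]
top 35 [181. 219.] [510. 333.  22.]
top 570 [422. 227.] [ 491. -314.   26.]
top 28 [189. 227.] [489. 311.  22.]
top 193 [184. 280.] [351. 315.  36.]
side 359 [304. 164.] [ 502. -286.   23.]
side 117 [235. 286.] [671. 280.  20.]
side 167 [288. 307.] [510. 336.  20.]
```

>>> jog_arm(
  rows=[
    [[0,0,0],0,0.5],
    [[0,0,0],0,0.5],
    [[0,0,0],0,0.5],
    [[0,0,0],0,0.5],
    [[0.17,0,0],0,0.5],
  ],
)

```text
t: 70.08
ee_pos: [372.2, -268.3, 44.7]
eef_rot: [2.265, -2.177, -0.001]
contact_force: [0.6, 0.2, -0.7]
finger_gap: 0.488
```

```bash
python3 -c "
from h import *
s,_=st()
W=cloud(read_camera('top'))
for n,b,z0,z1 in(('board',(330,400,-330,-180),58,80),('pan',(300,640,-410,-95),30,48)):
    m=(W[...,0]>b[0])&(W[...,0]<b[1])&(W[...,1]>b[2])&(W[...,1]<b[3])&(W[...,2]>z0)&(W[...,2]<z1); P=W[m]
    if len(P)>4: r=cv2.minAreaRect(P[:,:2].astype(np.float32)); print(n,len(P),P.mean(0).round(1),np.round(r[0],1),np.round(r[1],1),round(r[2],1))
"
```

```text
t 70.08 p [ 372.2 -268.3   44.7] x [ 0.04  -0.999 -0.   ] y [-0.999 -0.04   0.001] z [-0.001  0.    -1.   ] q [-0.27  0.33 -0.62 -0.   -0.62  0.31] F [ 0.6  0.2 -0.7] gap 0.488
pan 507 [ 501.6 -301.7   37.2] [ 475.9 -254.2] [212.9 215.5] 43.9
```

>>> jog_arm(
  rows=[
    [[0,0,0.07],0,0.5],
    [[0,0,0],0,0],
    [[0,0,0],0,0],
    [[0,0,0],0,0],
    [[0,0,0],0,0],
  ],
  newtons=60,
)

```text
t: 70.75
ee_pos: [372.4, -268.4, 37.4]
eef_rot: [-2.264, 2.178, 0.0]
contact_force: [-0.1, 0.8, -0.1]
finger_gap: 0.153
```

>>> jog_arm(
  rows=[
    [[0,0,0],0,0],
    [[0,0,0],0,0],
    [[0,0,0],0,0],
    [[0,0,-0.03],0,0],
    [[0,0,-0.06],0,0],
  ],
)

```text
t: 71.38
ee_pos: [371.2, -268.4, 46.5]
eef_rot: [2.262, -2.178, -0.004]
contact_force: [0.6, -0.1, -4.3]
finger_gap: 0.156
```

>>> jog_arm(
  rows=[
    [[0,0,-0.12],0,0],
    [[0,0,-0.18],0,0],
    [[0,0,-0.22],0,0],
    [[0,0,-0.25],0,0],
    [[-0.06,-0.023,-0.25],0,0],
  ],
)

```text
t: 72.0
ee_pos: [373.9, -262.6, 150.2]
eef_rot: [-2.262, 2.179, -0.0]
contact_force: [0.4, -0.9, -5.5]
finger_gap: 0.151
```

>>> jog_arm(
  rows=[
    [[-0.13,-0.05,-0.25],0,0],
    [[-0.2,-0.077,-0.25],0,0],
    [[-0.26,-0.1,-0.22],0,0],
    [[-0.28,-0.108,-0.18],0,0],
    [[-0.28,-0.108,-0.12],0,0],
  ],
)

```text
t: 72.62
ee_pos: [414.0, -145.1, 252.3]
eef_rot: [-2.262, 2.178, -0.001]
contact_force: [-0.3, 0.0, -4.1]
finger_gap: 0.158
```

>>> jog_arm(
  rows=[
    [[-0.28,-0.108,-0.08],0,0],
    [[-0.28,-0.108,-0.04],0,0],
    [[-0.28,-0.108,0],0,0],
    [[-0.28,-0.108,0],0,0],
    [[-0.28,-0.108,0],0,0],
  ],
)

```text
t: 73.25
ee_pos: [462.2, -3.2, 263.2]
eef_rot: [-2.263, 2.179, 0.001]
contact_force: [-0.5, -0.8, -3.3]
finger_gap: 0.158
```

>>> jog_arm(
  rows=[
    [[-0.26,-0.1,0],0,0],
    [[-0.2,-0.077,0],0,0],
    [[-0.14,-0.054,0],0,0],
    [[-0.08,-0.031,0],0,0],
    [[-0.04,-0.016,0],0,0],
  ],
)

```text
t: 73.88
ee_pos: [487.8, 69.0, 262.7]
eef_rot: [2.263, -2.178, -0.0]
contact_force: [0.1, 0.2, -4.2]
finger_gap: 0.158
```

```bash
python3 -c "
from h import *
pan();wheels()"
```

```text
t 73.88 p [487.8  69.  262.7] x [ 0.038 -0.999  0.   ] y [-0.999 -0.038  0.   ] z [-0. -0. -1.] q [ 0.47  0.13 -0.24 -0.   -1.2  -0.43] F [ 0.1  0.2 -4.2] gap 0.158
top 3376 3039 slope x -0.007 y -0.002 floor z at a=0: 236.0  tip(a=253): 234.2 std 1.8
side 2015 1725 slope x -0.007 y 0.001 floor z at a=0: 234.2  tip(a=253): 232.5 std 1.7
top 312 [286. 149.] [654.  50. 249.]
top 41 [203. 157.] [678. 277.  22.]
top 450 [301. 170.] [610.  13. 249.]
top 120 [193. 183.] [603. 296.  54.]
top 50 [182. 220.] [507. 332.  23.]
side 319 [266. 175.] [603.  45. 247.]
side 144 [248. 179.] [650.  62. 247.]
side 112 [235. 286.] [670. 280.  20.]
side 167 [288. 307.] [508. 335.  20.]
```

>>> jog_arm(
  rows=[
    [[0,0,0],-0.006,0],
    [[0,0,0],-0.013,0],
    [[0,0,0],-0.02,0],
    [[0,0,0],-0.025,0],
    [[0,0,0],-0.03,0],
  ],
)

```text
t: 74.7
ee_pos: [487.8, 68.6, 262.8]
eef_rot: [2.562, -1.818, 0.0]
contact_force: [0.3, -0.3, -4.9]
finger_gap: 0.155
```

>>> jog_arm(
  rows=[
    [[0,0,0],-0.03,0],
    [[0,0,0],-0.03,0],
    [[0,0,0],-0.03,0],
    [[0,0,0],-0.03,0],
    [[0,0,0],-0.03,0],
  ],
)

```text
t: 75.32
ee_pos: [487.9, 68.5, 262.9]
eef_rot: [2.916, -1.169, 0.001]
contact_force: [0.4, 0.4, -4.6]
finger_gap: 0.154
```

>>> jog_arm(
  rows=[
    [[0,0,0],-0.025,0],
    [[0,0,0],-0.02,0],
    [[0,0,0],-0.015,0],
    [[0,0,0],-0.01,0],
    [[0,0,0],-0.005,0],
  ],
)

```text
t: 75.95
ee_pos: [487.9, 68.8, 262.9]
eef_rot: [3.032, -0.822, 0.0]
contact_force: [0.6, 0.7, -3.4]
finger_gap: 0.16
```

>>> jog_arm(
  rows=[
    [[0,0,0],0,0],
    [[0,0,0],0,0],
    [[0,0,0],0,0],
    [[0,0,0],0,0],
    [[0,0,0],0,0],
  ],
  newtons=11,
)

```text
t: 76.58
ee_pos: [487.9, 69.0, 262.8]
eef_rot: [-3.032, 0.823, -0.0]
contact_force: [0.1, -0.0, -3.6]
finger_gap: 0.187
```

>>> jog_arm(
  rows=[
    [[0,0,0],0,0],
    [[0,0,0],0,0],
    [[0,0,0],0,0],
    [[0,0,0],0,0],
    [[0,0,0],0,0],
  ],
  newtons=8.5,
)

```text
t: 77.2
ee_pos: [487.9, 69.0, 262.8]
eef_rot: [-3.032, 0.823, -0.0]
contact_force: [0.4, 0.2, -4.5]
finger_gap: 0.199
```

```bash
python3 -c "
from h import *
pan();wheels()
c=read_camera('side');cv2.imwrite('pics/s8.png',cv2.resize(c['frame'][130:330,180:420],None,fx=3,fy=3))"
```

```text
t 77.2 p [487.9  69.  262.8] x [ 0.863 -0.506  0.   ] y [-0.506 -0.863 -0.   ] z [ 0.  0. -1.] q [ 0.47  0.13 -0.24 -0.   -1.2   0.57] F [ 0.4  0.2 -4.5] gap 0.199
top 1983 1632 slope x -0.160 y -0.008 floor z at a=0: 234.5  tip(a=253): 193.9 std 1.8
side 2666 2118 slope x -0.158 y -0.006 floor z at a=0: 232.4  tip(a=253): 192.5 std 1.8
top 40 [203. 157.] [678. 276.  22.]
top 406 [252. 171.] [607. 128. 232.]
top 506 [226. 182.] [584. 189. 226.]
top 50 [182. 220.] [507. 332.  22.]
side 739 [267. 210.] [587. 160. 228.]
side 111 [235. 286.] [670. 281.  20.]
side 169 [288. 307.] [508. 335.  20.]
```

View pics/s8.png

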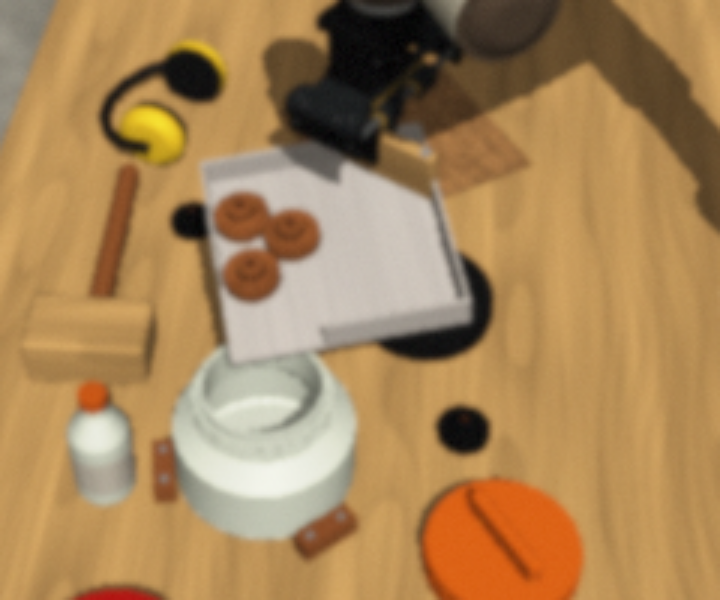

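>>> jog_arm(
  rows=[
    [[0,0,0],0,0],
    [[0,0,0],0,0],
    [[0,0,0],0,0],
    [[0,0,0],0,0],
    [[0,0,0],0,0],
  ],
  newtons=7.2,
)

```text
t: 78.08
ee_pos: [487.9, 69.0, 262.8]
eef_rot: [-3.032, 0.823, -0.0]
contact_force: [-0.8, 0.2, -4.4]
finger_gap: 0.258
```

```bash
cat >> h.py <<'E'
def tip():
    s=readout.observe(); p=np.array(s['ee_pos']); X=np.array([.506,.863,0]); K=np.array([576.2,254.8,0]); Y=np.array([-.863,.506,0])
    for n in ('top','side'):
        c=read_camera(n); W=cloud(c); f=c['frame'].astype(int); D=W-p; a=D@X; b=D@Y
        m=(a>60)&(abs(b-17)<120)&(W[...,2]>105)&(abs(f[...,2]-f[...,0])<30)
        E=W-K; m&=(np.abs(E@Y)<120)
        # floor: fit plane, then farthest point on plane
        A=np.c_[a[m],b[m],np.ones(m.sum())]; z=W[...,2][m]; k=a[m]<150
        for _ in range(10): q=np.linalg.lstsq(A[k],z[k],rcond=None)[0]; r=z-A@q; k=abs(r)<5
        Q=W[m][k]; e=(Q-K)@X; i=np.argsort(e)[-8:]; print(n,'tip rel axis X,Y,z',e[i].mean().round(1),((Q-K)@Y)[i].mean().round(1),Q[i,2].mean().round(1))
E
python3 -c "
from h import *
pan();wheels();tip()"
```

```text
t 78.08 p [487.9  69.  262.8] x [ 0.863 -0.506  0.   ] y [-0.506 -0.863 -0.   ] z [ 0.  0. -1.] q [ 0.47  0.13 -0.24 -0.   -1.2   0.57] F [-0.8  0.2 -4.4] gap 0.258
top 1670 1267 slope x -0.339 y -0.019 floor z at a=0: 229.6  tip(a=253): 143.9 std 1.9
side 2787 2177 slope x -0.341 y -0.020 floor z at a=0: 228.6  tip(a=253): 142.2 std 1.9
top 394 [256. 175.] [601. 119. 215.]
top 377 [230. 184.] [583. 182. 198.]
top 126 [193. 184.] [601. 296.  55.]
top 50 [182. 220.] [507. 331.  23.]
side 738 [269. 214.] [581. 150. 205.]
side 68 [235. 283.] [672. 272.  21.]
side 38 [235. 293.] [667. 303.  17.]
side 163 [288. 307.] [511. 336.  20.]
top tip rel axis X,Y,z 18.6 52.6 132.4
side tip rel axis X,Y,z 41.8 52.5 112.6
```

>>> jog_arm(
  rows=[
    [[0,0,0],0,0],
    [[0,0,0],0,0],
    [[0,0,0],0,0],
    [[0,0,0],0,0],
    [[0,0,0],0,0],
  ],
  newtons=6.4,
)

```text
t: 79.0
ee_pos: [487.9, 69.0, 262.8]
eef_rot: [-3.032, 0.823, -0.0]
contact_force: [0.1, -0.1, -4.1]
finger_gap: 0.278
```

```bash
python3 -c "
from h import *
pan();wheels()
c=read_camera('side');cv2.imwrite('pics/s9.png',cv2.resize(c['frame'][130:330,180:420],None,fx=3,fy=3))"
```

```text
t 79.0 p [487.9  69.  262.8] x [ 0.863 -0.506  0.   ] y [-0.506 -0.863 -0.   ] z [ 0.  0. -1.] q [ 0.47  0.13 -0.24  0.   -1.2   0.57] F [ 0.1 -0.1 -4.1] gap 0.278
top 1522 1128 slope x -0.407 y -0.016 floor z at a=0: 229.1  tip(a=253): 126.2 std 1.8
side 2809 2166 slope x -0.402 y -0.018 floor z at a=0: 226.8  tip(a=253): 125.1 std 1.9
top 40 [203. 157.] [679. 275.  23.]
top 373 [258. 176.] [600. 115. 210.]
top 351 [231. 185.] [581. 179. 190.]
top 128 [193. 184.] [602. 296.  54.]
top 50 [182. 220.] [507. 332.  22.]
side 745 [270. 215.] [579. 149. 199.]
side 116 [234. 286.] [671. 280.  21.]
side 166 [288. 307.] [510. 335.  20.]
```

View pics/s9.png

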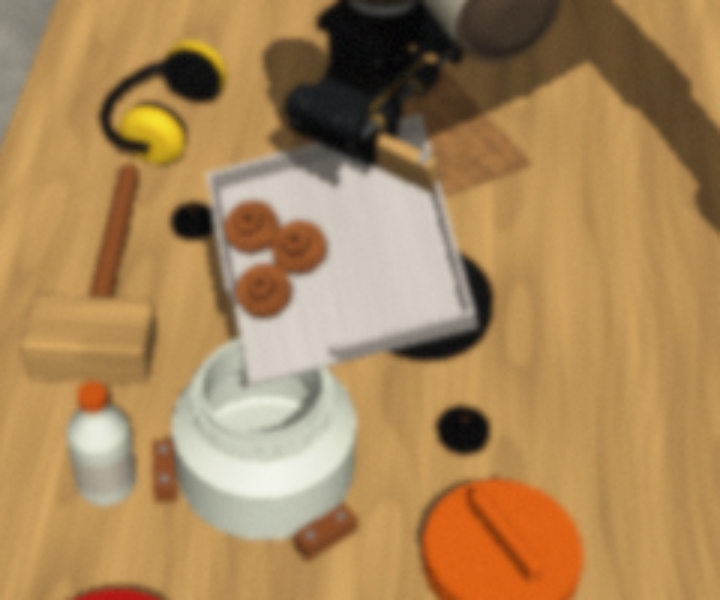

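>>> jog_arm(
  rows=[
    [[0,-0.15,0],0,0],
    [[0,0.25,0],0,0],
    [[0,-0.25,0],0,0],
    [[0,0.25,0],0,0],
    [[0,-0.1,0],0,0],
  ],
  newtons=6.4,
)

```text
t: 79.88
ee_pos: [487.0, 67.8, 263.2]
eef_rot: [3.031, -0.825, -0.0]
contact_force: [0.3, -0.8, -3.2]
finger_gap: 0.277
```

```bash
python3 -c "
from h import *
pan();wheels()"
```

```text
t 79.88 p [487.   67.8 263.2] x [ 0.862 -0.507 -0.   ] y [-0.507 -0.862  0.   ] z [-0. -0. -1.] q [ 0.47  0.13 -0.24  0.   -1.2   0.57] F [ 0.3 -0.8 -3.2] gap 0.277
top 1616 1153 slope x -0.497 y -0.090 floor z at a=0: 220.7  tip(a=253): 95.0 std 1.8
side 3418 2602 slope x -0.496 y -0.090 floor z at a=0: 220.7  tip(a=253): 95.2 std 2.0
top 41 [203. 157.] [678. 277.  23.]
top 253 [197. 182.] [600. 275. 112.]
top 331 [229. 185.] [583. 187. 168.]
top 159 [202. 206.] [545. 275.  33.]
top 50 [182. 220.] [507. 332.  22.]
side 241 [264. 240.] [588. 212. 155.]
side 110 [235. 287.] [670. 281.  20.]
side 147 [288. 307.] [509. 337.  20.]
```

>>> jog_arm(
  rows=[
    [[0,0,0],0,0],
    [[0,-0.15,0],0,0],
    [[0,0.25,0],0,0],
    [[0,-0.2,0],0,0],
    [[0,0.1,0],0,0],
  ],
)

```text
t: 80.7
ee_pos: [488.9, 70.1, 262.7]
eef_rot: [-3.032, 0.821, -0.001]
contact_force: [-0.7, 0.0, -2.6]
finger_gap: 0.23
```

```bash
python3 -c "
from h import *
pan();wheels()
c=read_camera('top');cv2.imwrite('pics/t2.png',cv2.resize(c['frame'][130:290,130:350],None,fx=3,fy=3))"
```

```text
t 80.7 p [488.9  70.1 262.7] x [ 0.863 -0.505  0.001] y [-0.505 -0.863 -0.001] z [ 0.001  0.001 -1.   ] q [ 0.47  0.13 -0.24 -0.   -1.2   0.57] F [-0.7  0.  -2.6] gap 0.23
top 2333 1885 slope x -0.387 y -0.188 floor z at a=0: 216.6  tip(a=253): 118.8 std 1.8
side 3896 2951 slope x -0.425 y -0.202 floor z at a=0: 213.2  tip(a=253): 105.6 std 2.0
top 40 [203. 157.] [678. 275.  23.]
top 102 [194. 181.] [608. 294.  54.]
top 327 [199. 200.] [560. 283.  36.]
top 50 [182. 220.] [507. 331.  23.]
side 115 [235. 286.] [670. 280.  20.]
side 174 [288. 307.] [511. 336.  20.]
```

View pics/t2.png

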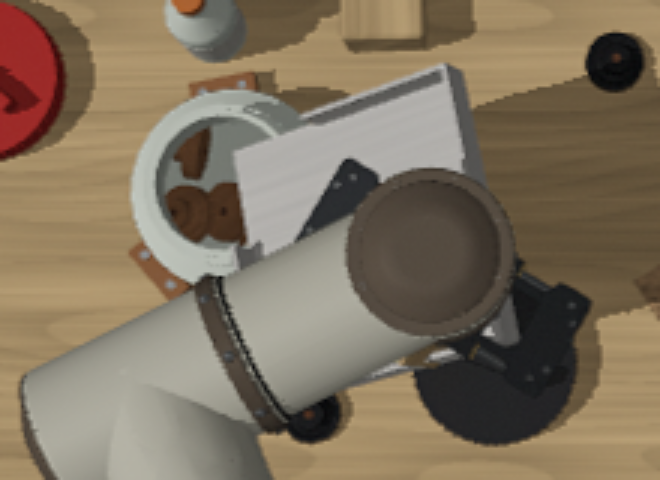

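>>> jog_arm(
  rows=[
    [[0,0,-0.05],0,0],
    [[0,0,-0.1],0,0],
    [[0,0,-0.15],0,0],
    [[0,0,-0.1],0,0],
    [[0,0,0],0,0],
  ],
  newtons=60,
)

```text
t: 81.58
ee_pos: [488.4, 69.2, 304.1]
eef_rot: [-3.03, 0.823, -0.003]
contact_force: [-0.7, 0.2, -3.4]
finger_gap: 0.154
```

```bash
python3 -c "
from h import *
pan();wheels()"
```

```text
t 81.58 p [488.4  69.2 304.1] x [ 0.863 -0.506  0.002] y [-0.506 -0.863 -0.002] z [ 0.003  0.001 -1.   ] q [ 0.47  0.1  -0.16  0.   -1.3   0.57] F [-0.7  0.2 -3.4] gap 0.154
top 3299 3024 slope x -0.033 y -0.200 floor z at a=0: 258.1  tip(a=253): 249.7 std 1.8
side 3706 3200 slope x -0.036 y -0.200 floor z at a=0: 255.6  tip(a=253): 246.6 std 1.9
top 41 [203. 157.] [678. 276.  23.]
top 50 [182. 220.] [507. 332.  22.]
side 118 [234. 287.] [671. 279.  20.]
side 167 [288. 307.] [510. 337.  20.]
```

>>> jog_arm(
  rows=[
    [[0,0,0],0.02,0],
    [[0,0,0],0.04,0],
    [[0,0,0],0.05,0],
    [[0,0,0],0.055,0],
    [[0,0,0],0.055,0],
  ],
)

```text
t: 82.4
ee_pos: [487.6, 68.9, 302.1]
eef_rot: [2.567, -1.808, -0.002]
contact_force: [-0.4, -0.3, -3.5]
finger_gap: 0.156
```

>>> jog_arm(
  rows=[
    [[0,0,0],0.05,0],
    [[0,0,0],0.034,0],
    [[0,0,0],0.015,0],
    [[0.1,0.039,0],0,0],
    [[0.2,0.078,0],0,0],
  ],
)

```text
t: 83.02
ee_pos: [476.8, 37.8, 302.3]
eef_rot: [2.264, -2.176, -0.001]
contact_force: [-0.1, -0.5, -4.4]
finger_gap: 0.154
```

>>> jog_arm(
  rows=[
    [[0.3,0.117,0.05],0,0],
    [[0.4,0.156,0.05],0,0],
    [[0.4,0.156,0.1],0,0],
    [[0.4,0.156,0.15],0,0],
    [[0.4,0.156,0.2],0,0],
  ],
)

```text
t: 83.65
ee_pos: [409.2, -156.3, 248.0]
eef_rot: [-2.263, 2.178, -0.003]
contact_force: [0.3, -0.3, -3.5]
finger_gap: 0.157
```

>>> jog_arm(
  rows=[
    [[0.4,0.156,0.25],0,0],
    [[0.3,0.117,0.3],0,0],
    [[0.2,0.078,0.3],0,0],
    [[0.16,0.06,0.3],0,0],
    [[0.1,0.039,0.25],0,0],
  ],
)

```text
t: 84.28
ee_pos: [368.4, -273.2, 107.1]
eef_rot: [2.262, -2.179, -0.001]
contact_force: [0.7, -0.3, -3.3]
finger_gap: 0.153
```

```bash
python3 -c "
from h import *
pan()"
```

```text
t 84.28 p [ 368.4 -273.2  107.1] x [ 0.037 -0.999  0.   ] y [-0.999 -0.037  0.001] z [-0.001 -0.    -1.   ] q [-0.28  0.23 -0.55  0.   -0.79  0.32] F [ 0.7 -0.3 -3.3] gap 0.153
top 3280 2807 slope x -0.035 y -0.203 floor z at a=0: 60.4  tip(a=253): 51.6 std 2.0
side 1989 1398 slope x -0.053 y -0.203 floor z at a=0: 56.3  tip(a=253): 42.9 std 2.2
```

>>> jog_arm(
  rows=[
    [[0,0,0.1],0,0],
    [[0,0,0.06],0,0],
    [[0,0,0.06],0,0],
    [[0,0,0.06],0,0],
    [[0,0,0.06],0,0],
  ],
  newtons=15,
)

```text
t: 85.0
ee_pos: [370.6, -271.9, 73.8]
eef_rot: [-2.264, 2.178, -0.002]
contact_force: [-0.4, -1.1, -2.0]
finger_gap: 0.16
```

>>> jog_arm(
  rows=[
    [[0,0,0.05],0,0],
    [[0,0,0.04],0,0],
    [[0,0,0.02],0,0],
    [[0,0,0],0,0],
    [[0,0,0],0,0],
  ],
)

```text
t: 85.62
ee_pos: [370.3, -271.8, 62.9]
eef_rot: [-2.263, 2.178, -0.001]
contact_force: [0.4, -0.2, -2.9]
finger_gap: 0.159
```

```bash
python3 -c "
from h import *
pan()"
```

```text
t 85.62 p [ 370.3 -271.8   62.9] x [ 0.038 -0.999  0.   ] y [-0.999 -0.038 -0.   ] z [ 0. -0. -1.] q [-0.28  0.3  -0.6  -0.   -0.67  0.32] F [ 0.4 -0.2 -2.9] gap 0.159
top 3068 2484 slope x -0.013 y -0.036 floor z at a=0: 17.9  tip(a=253): 14.5 std 2.0
side 1701 1245 slope x -0.014 y -0.037 floor z at a=0: 15.7  tip(a=253): 12.1 std 2.0
```

Nearly flat; lower a bit more, release, retract clear.

>>> jog_arm(
  rows=[
    [[0,0,0.04],0,0],
    [[0,0,0.03],0,0],
    [[0,0,0.02],0,0],
    [[0,0,0],0,0.5],
    [[0,0,0],0,0.5],
  ],
)

```text
t: 86.35
ee_pos: [370.4, -271.9, 53.9]
eef_rot: [-2.264, 2.178, -0.001]
contact_force: [-0.4, 0.3, 0.0]
finger_gap: 0.303
```

>>> jog_arm(
  rows=[
    [[0,0,0],0,0.5],
    [[0,0,0],0,0.5],
    [[0,0,0],0,0.5],
    [[0,0,-0.1],0,0.5],
    [[0,0,-0.3],0,0.5],
  ],
)

```text
t: 86.98
ee_pos: [369.0, -271.5, 93.6]
eef_rot: [2.262, -2.177, -0.005]
contact_force: [1.4, -0.8, -0.3]
finger_gap: 0.496
```

>>> jog_arm(
  rows=[
    [[0,0,-0.5],0,0.5],
    [[0,0,-0.5],0,0.5],
    [[0.3,0,-0.5],0,0.5],
    [[0.5,0,0],0,0.5],
    [[0.5,0,0],0,0.5],
  ],
)

```text
t: 87.6
ee_pos: [375.3, -403.0, 245.9]
eef_rot: [-2.264, 2.177, -0.005]
contact_force: [2.0, 0.6, -0.5]
finger_gap: 0.503
```

>>> jog_arm(
  rows=[
    [[0.5,0,0],0,0.5],
    [[0.5,0,0],0,0.5],
    [[0.3,0,0],0,0.5],
    [[0,0,0],0,0.5],
    [[0,0,0],0,0.5],
  ],
)

```text
t: 88.22
ee_pos: [379.8, -531.1, 244.0]
eef_rot: [-2.263, 2.178, 0.001]
contact_force: [0.4, -0.8, 0.7]
finger_gap: 0.5
```

```bash
python3 -c "
from h import *
s,_=st()
c=read_camera('top');W=cloud(c);cv2.imwrite('pics/t3.png',c['frame'])
def rect(n,b,z0,z1):
    m=(W[...,0]>b[0])&(W[...,0]<b[1])&(W[...,1]>b[2])&(W[...,1]<b[3])&(W[...,2]>z0)&(W[...,2]<z1); P=W[m]
    if len(P)>4:
        r=cv2.minAreaRect(P[:,:2].astype(np.float32)); A=np.c_[P[:,:2],np.ones(len(P))]; q=np.linalg.lstsq(A,P[:,2],rcond=None)[0]; print(n,len(P),P.mean(0).round(1),np.round(r[0],1),np.round(r[1],1),round(r[2],1),'slope',q[:2].round(3))
rect('board',(330,420,-330,-180),58,80);rect('pan walls',(300,640,-410,-95),30,48);rect('floor mid',(420,530,-300,-210),4,20);rect('lid',(330,530,-60,120),26,44);rect('lidbar',(330,530,-60,120),53,70)
wheels()"
```

```text
t 88.22 p [ 379.8 -531.1  244. ] x [ 0.038 -0.999 -0.   ] y [-0.999 -0.038  0.   ] z [-0.  0. -1.] q [-0.7   0.42  0.12 -0.   -1.27  0.74] F [ 0.4 -0.8  0.7] gap 0.5
board 234 [ 368.1 -258.3   70.2] [ 368.2 -257.7] [ 13.3 103.1] 0.6 slope [-0.05   0.002]
pan walls 540 [ 437.9 -266.4   37.6] [ 466.4 -254.3] [217.4 219.5] 47.0 slope [-0.002  0.005]
floor mid 1354 [ 475.4 -254.8   10.9] [ 475.7 -254.9] [107.6  89.6] 0.3 slope [ 0.002 -0.003]
lid 2167 [427.3  28.1  34.5] [428.   28.8] [144.2 143.3] 71.1 slope [-0.001  0.   ]
lidbar 202 [427.6  28.   60.3] [427.7  28.1] [95.4 13.9] 69.1 slope [ 0.051 -0.012]
top 41 [203. 157.] [678. 276.  22.]
top 82 [194. 181.] [609. 294.  55.]
top 413 [201. 201.] [558. 277.  38.]
top 82 [246. 207.] [543. 159.  22.]
top 50 [182. 220.] [507. 332.  23.]
top 28 [189. 227.] [489. 311.  22.]
top 196 [183. 280.] [350. 316.  37.]
side 117 [235. 286.] [671. 279.  20.]
side 176 [288. 307.] [509. 334.  20.]
```

View pics/t3.png

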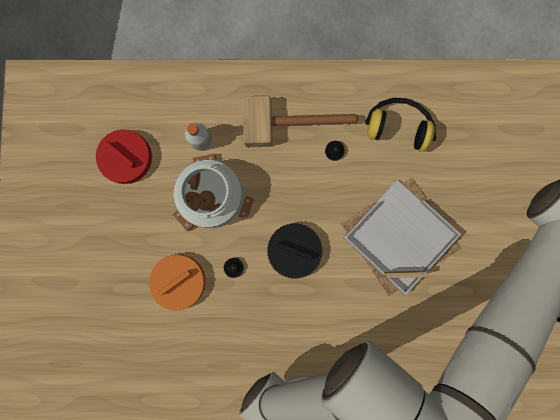

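```bash
python3 -c "
import cv2
f=cv2.imread('pics/t3.png');cv2.imwrite('pics/t4.png',cv2.resize(f[155:235,165:250],None,fx=7,fy=7,interpolation=cv2.INTER_CUBIC))"
```

```text
(no output)
```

View pics/t4.png

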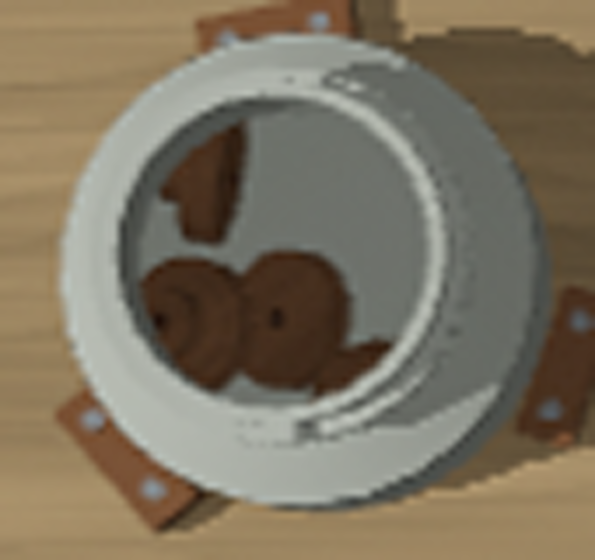

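The zoomed crop shows four wheels in the keg: one on edge at upper left, two lying flat and one partly hidden at lower right. That matches the count at the start.

```bash
python3 -c "
from h import *
hand_in(); print('ok')"
```

```text
the job is handed in; nothing more can be done
ok
```

The job is done and handed in at about 88 s. All four wheels are in the keg, the lid is off and the empty pan is back on its mat. `hand_in` gives no verdict, so this rests on my own last camera checks.

**What I did:** I put the one loose wheel on the pan with the other three. I unscrewed the lid in four passes (about 13 rad) and laid it flat on the bench. I carried the pan to the keg and tipped it by easing the grip force, because the moves cannot tilt the tool.

**What went wrong on the way:**
- **First tip:** it emptied only one wheel. The other three stuck against a side wall and the pan rolled sideways in the grip by about 0.2 rad. I set the pan back on its mat and gripped its board 17 mm to one side to balance it.
- **Second tip:** the wheels still did not slide at about 22°, more than the 9 to 14° stated. A few short shakes along the pan ran the last three out through the notch.

**Last checks:**
- **Wheels:** four are visible in the keg, with the highest point measured about 55 mm above the bench. The one at lower right is partly hidden by the rim. None are left on the pan or bench.
- **Lid:** flat, grip bar up, about 270 mm from the keg's axis.
- **Pan:** flat to within 0.005 rad, its floor 11 mm above the bench, and its centre about 5 mm from where it started on the mat.
- **Robot:** gripper clear and touching nothing.
- **Glue bottle, mallet and ear defenders:** they look unmoved in the pictures; I did not measure them.

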